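# Grease the carriage of the tile trimmer

### The job

Lock the tile trimmer's carriage where it stands by turning its wing knob clockwise until it is tight. Then take the grease gun from the tool rack, press its coupler squarely onto the tilted grease nipple until it snaps on, and keep pushing until the gun's nose has gone all the way into the barrel. Finish while holding the gun pressed home on the nipple, and leave the other things undisturbed.

Things in the scene. Friction and masses are not known exactly. Their poses are not given: they have to be found in the camera images.
- carriage (a joint): Position of the trimmer's sliding carriage along its rail, in m: 0 to 0.13, growing in the horizontal direction from the nipple to the wing knob. Unlocked it slides when pushed with about 3 N along the rail; the clamp locks it.
- clamp (a joint): Turn of the black wing knob on top of the carriage, in rad: grows clockwise seen from above, 0 to a firm stop at 1.5. It starts loose between 0.1 and 0.5, begins to bite at about 0.9 and counts as tight above 1.2; the torque needed rises to about 0.2 N m, and it stays where it is left.
- clamp_wing (a point): Centre of the wing knob's grip bar, on the knob's vertical axis; turns with it. Bar 46 mm long (this point's x), 12 mm thick (y), 20 mm tall: 10 mm above and below this point, which is 92 mm above the table and 26 mm above the carriage's flat top (110 x 84 mm). A black ball handle, 24 mm across, top 122 mm above the table, stands 52 mm beside the axis, on the tile's side.
- nipple: Steel grease nipple on one end of the carriage, 74 mm from the knob's axis. Origin: centre of its ball head (10 mm diameter), 94 mm above the table. Its z axis points outward along the nipple, leaning 30 degrees from vertical, away from the knob. Below the head: neck 6.4 mm, a 16 mm hexagon from 13 mm below the origin, a 22 mm boss. It rides on the carriage.
- gun: Push-type grease gun, about 0.5 kg, nose down in a hole of the rack, z axis up from nose to handle. Origin: centre of the lower face of its steel barrel (40 mm diameter, 80 mm long). Above it a flange 47 mm wide, z = 80 to 88 mm, then a black round handle 30 mm wide, z = 88 to 138 mm; fingertips can bear on the flange. Below: tube 10 mm, coupler 24 mm wide, its open mouth at z = -60 mm.
- nose (a joint): How far the gun's nose has been pushed into the barrel, in m: 0 (out) to a stop at 0.012 (home). Its spring starts at 9 N and reaches 16 N at the stop.
- coupler (a point): Where the centre of the nipple's ball sits when snapped on: on the gun's axis, 9.5 mm inside the coupler's mouth, 50.5 mm below the gun's origin while the nose is out. The 18 mm bell mouth guides the ball in from about 3 mm off-centre. Four sprung jaws touch the ball 8 mm before this point, resist with about 6 N, snap over it 3 mm before it and draw it home.
- rack: Grey sheet-metal tool rack, 250 mm long (its x) by 80 mm (its y), its top plate 82 mm above the table; origin under its centre on the table. Three 27 mm holes at x = -80, 0 and 80 mm hold the grease gun, the oiler and the nut driver in any order.
- oiler: Bystander in the rack: thumb oiler, steel body 40 mm diameter and 60 mm tall, black top, small button on top, 100 mm high over the plate, with a long thin brass spout below. Origin: centre of the body's lower face, on the plate.
- nut_driver: Bystander in the rack: nut driver with a wooden handle 28 mm diameter and a steel flange 37 mm diameter, 96 mm high over the plate. Origin: centre of the flange's lower face, on the plate.
- bisque_tile: Bystander: flat terracotta tile 100 x 100 x 8 mm lying on the trimmer's bed beside the rail. Origin: centre of its underside.
- spanner: Bystander: steel open-ended spanner 180 mm long, lying on the table.
- tape_roll: Bystander: roll of yellow tape, 96 mm diameter, 24 mm high, lying on the table.
- glaze_jar: Bystander: clear jar, 66 mm diameter, 85 mm high, on the table.
- stain_jar: Bystander: blue jar, 56 mm diameter, 75 mm high, on the table.
- test_tiles: Bystander: stack of four small glazed tiles, 60 mm square, 28 mm high, on the table.

How it is judged:
By the outcome, as a careful person would: the job done as asked, in the order asked, and still so for the second after the job is handed in, while the arm keeps its last pose, push and grip.
It also fails if it takes over 67 s, if anything falls off the work surface, if the arm or the gripper's body presses on something with over 40 N, if the wrist force passes 120 N, or if a joint passes its speed limit or range.

### The arm

A 7-joint arm with a two-finger parallel gripper is mounted at the origin on the work surface. World frame = base frame: x ahead of the robot, y to its left, z up, the work surface at z = 0. Lengths are in m, angles in rad, forces in N, time in s.
With the tool pointing down it reaches from about 0.35 to 0.9 m from the base axis. Payload 7.2 kg.
Tool frame: the origin (TCP) lies at the very end of the fingers, on their centre line; the grasp point (between the pads) lies 19 mm behind it (r.tcp_to_grasp is the distance from the TCP to the grasp point, in m); z points along the fingers, y is the line along which they close (so a half turn about z gives the same grasp; the last joint's range is limited). The gripper opens to 88 mm and grips with 3 to 60 N. Pads are 20 mm wide; open, the fingers measure 115 mm over their backs; the gripper's body (75 mm by 178 mm) begins 61 mm behind the grasp point.
Start: joints at [1.241, 0.411, -0.013, 1.596, 0.006, 1.134, -0.082], TCP at [0.162, -0.604, 0.184] pointing down, gripper open.
Joint ranges: [-2.95, 2.95], [-0.29, 1.99], [-1.47, 1.44], [0.14, 2.54], [-1.03, 4.17], [0.13, 1.85], [-2.86, 2.86]. Speed limits (rad/s): [2.39, 2.39, 3.01, 3.01, 3.14, 3.14, 3.14].

### API

Orientations are given as a unit quaternion [w, x, y, z].
In Python, from cell import r, viewer, order gives the robot as it stands. The module is installed in compiled form; this text tells all that it offers.
- The arm moves only by the tool apply_moves, never from a script. Its argument "plan" is a list of rows, each a list of 3 entries, a list of its own where there are three numbers: the shift along the tool's x, y, z in m, then the turn, a rotation vector about the tool's x, y, z in rad, then the opening, from 0 (shut) to 1 (fully open). A call has 1 to 12 rows; each row is the pose to reach, as a shift and turn from the pose commanded when the call began, along the tool's axes at that moment; what a row does not reach only later rows make up. A row lasts 1/12 s, in which the tool goes at most 41.7 mm and 7.16 degrees, less where a joint would pass 70% of its speed; a pose out of reach is approached as far as the arm can. A call with a gripper value outside its range is refused whole. The fingers move at their own pace and stop on an object; "newtons" is the grip in N (left out, the last holds). Time passes only in rows, so rows that repeat a pose let the fingers close. It gives the time, the measured TCP pose, the force, the opening and the grip force at its end, in the units of the state.
- r.state(): the state, without advancing time (a new reading comes with each control period).
- viewer.camera(name): name is "side" or "top"; returns (picture, depth): 480x640x3 uint8, blue, green, red; 480x640 float32, m along the optical axis (not along the pixel's ray), 0 where there is no reading.
- viewer.get_calibration(name): a dict with "fx", "fy", "cx", "cy" (pixels), "xyz" and "attitude" of the camera in the world. Camera axes: x right, y up, looking along -z (the intrinsics and any distortion apply to the point x, -y, -z); pixel columns grow to the right and rows downward; lengths in m; the calibration is good to about 2 mm. A picture is of the moment at which its call begins. get_calibration takes no time and is no camera call.
- order.close_job(): hands the job in; it is judged then, once.
The state is a dict: "time_s": time; "joint_pos": joint angles; "qvel": joint speeds; "joint_torque": joint torques, N m; "eef_pos": TCP position; "ee_rot": TCP orientation; "ft_force": force on the tool from outside, world axes, zero at the start; "torque": the same for the moment, N m; "opening": finger opening in m; "gripper_force": force on a finger pad.
Only numpy, scipy, OpenCV 4.12 (cv2) and the standard library are available. Lean on these libraries where they do the work, as an engineer would, in place of code of your own. Each camera call takes 0.05 s, during which the arm holds its last target. There are 200 camera calls.

## Working session

There is one attempt and no reset: what is moved stays moved. The work goes in short steps, Python scripts to look and compute and a tool call to move; the robot and the scene stay as the last step left them, time stands still between calls to the robot, and variables do not carry over. Pictures are saved under pics/ and viewed, at most 10 in all, crops included, and the job is handed in when it is done.

Besides the shell and the picture viewer there is one more tool, called after "Emit:" by a JSON object that holds its "fn" and its "kwargs", one argument or row to a line. apply_moves: Moves the arm, as the interface text tells. Its arguments: {"type":"object","properties":{"plan":{"type":"array","items":{"type":"array"}},"newtons":{"type":"number"}},"required":["plan"]}

```bash
mkdir -p pics; cat > h.py <<'E'
import numpy as np, cv2
from scipy.spatial.transform import Rotation as R
from cell import r, viewer, order
def q2R(q): return R.from_quat([q[1],q[2],q[3],q[0]]).as_matrix()
def shot(n,f=None):
    p,d=viewer.camera(n); np.savez('pics/%s.npz'%(f or n),p=p,d=d)
    if f: cv2.imwrite('pics/%s.png'%f,p)
    return p,d
def cal(n):
    c=viewer.get_calibration(n); return c,q2R(c['attitude']),np.array(c['xyz'])
def world(n,u,v,d):
    c,A,t=cal(n)
    u,v,d=[np.asarray(a,float) for a in (u,v,d)]
    return np.stack([(u-c['cx'])/c['fx']*d,-(v-c['cy'])/c['fy']*d,-d],-1)@A.T+t
def cloud(n,d):
    v,u=np.mgrid[:480,:640]; return world(n,u,v,d)
def pix(n,X):
    c,A,t=cal(n); p=(np.asarray(X)-t)@A
    return np.stack([c['cx']+c['fx']*p[...,0]/-p[...,2], c['cy']+c['fy']*p[...,1]/p[...,2]],-1)
E
python3 - <<'E'
from h import *
for n in('side','top'):
    shot(n,n+'0'); print(n,viewer.get_calibration(n))
print(r.state(), r.tcp_to_grasp)
E
```

```text
side {'fx': 476.7846534011786, 'fy': 476.7846534011786, 'cx': 320.10289708882607, 'cy': 237.66466068708425, 'xyz': array([0.21927878, 1.06680678, 0.76706756]), 'attitude': array([-0.1348481 , -0.07048739,  0.47312718,  0.86775468])}
top {'fx': 493.9433765787392, 'fy': 493.9433765787392, 'cx': 326.17985156161444, 'cy': 246.79592204949188, 'xyz': array([0.35553925, 0.07136252, 1.08435285]), 'attitude': array([-0.70305187, -0.05937298,  0.05269444,  0.70669386])}
{'time_s': 0.1, 'joint_pos': array([ 1.2407887 ,  0.41181903, -0.01273259,  1.59696139,  0.00559106,
        1.1343072 , -0.08219459]), 'qvel': array([-1.11633100e-03, -1.92884771e-03,  1.69293133e-03, -1.59715181e-03,
       -6.67650384e-04, -7.37640717e-04, -6.34685875e-05]), 'joint_torque': array([ 3.26504050e-03, -5.89098608e+01,  6.44019339e-01, -2.91709435e+01,
       -5.38210245e-02,  1.44739656e-02,  7.30558781e-05]), 'eef_pos': array([ 0.16160615, -0.60320804,  0.18339323]), 'ee_rot': array([-7.16565247e-04,  9.91441142e-01,  1.30552402e-01, -1.38160693e-04]), 'ft_force': array([ 0.27774923, -0.58728351, -0.12744581]), 'torque': array([0.00848488, 0.0110207 , 0.05249163]), 'gripper_force': 0.0, 'opening': 0.08830380673813977} 0.0187
```

View pics/top0.png

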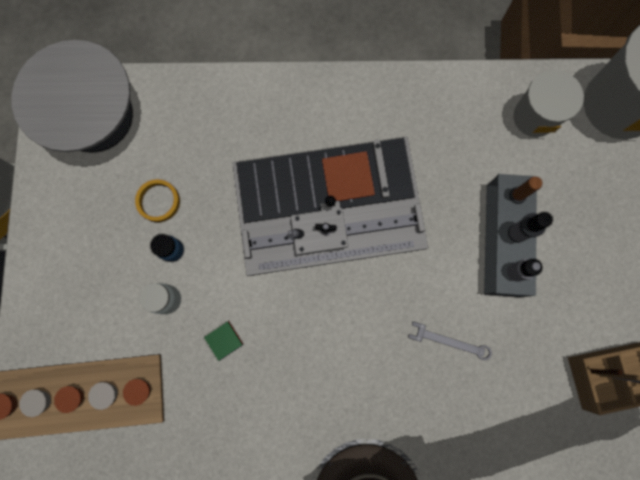

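View pics/side0.png

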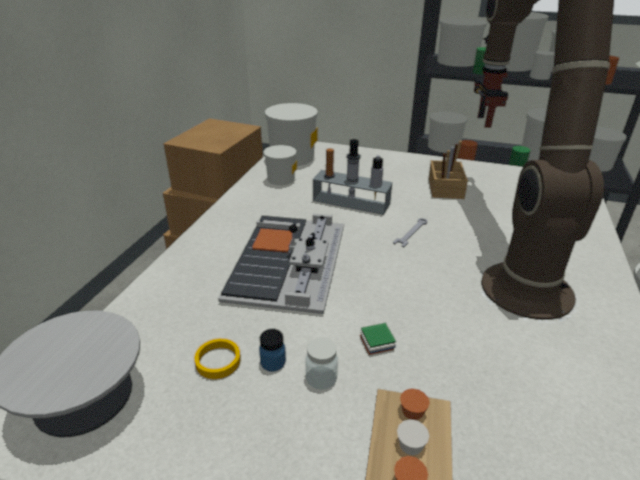

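The top view shows the trimmer at about (330,205), with its knob near (325,228) and the nipple near (297,233). The rack is at (512,235), and its tallest tool, the middle one at (535,222), looks like the gun. Next I'll enlarge these areas.

```bash
python3 - <<'E'
from h import *
p=cv2.imread('pics/top0.png')
a=cv2.resize(p[190:265,280:380],None,fx=8,fy=8,interpolation=cv2.INTER_CUBIC)
cv2.imwrite('pics/c1.png',a)
s=cv2.imread('pics/side0.png')
b=cv2.resize(s[210:310,280:350],None,fx=5.9,fy=5.9,interpolation=cv2.INTER_CUBIC)[:590]
c=cv2.resize(s[135:215,310:395],None,fx=4.6,fy=4.6,interpolation=cv2.INTER_CUBIC)
im=np.zeros((590,800,3),np.uint8); im[:b.shape[0],:b.shape[1]]=b[:, :]
im[:c.shape[0],413:413+c.shape[1]]=c[:,:387]
cv2.imwrite('pics/c2.png',im)
for n in('top','side'):
    d=np.load('pics/%s0.npz'%n)['d']; X=cloud(n,d); np.save('pics/X_%s.npy'%n,X)
X=np.load('pics/X_top.npy')
# carriage top plane z~.066
z=X[...,2]; rg=np.zeros(z.shape,bool); rg[190:265,280:360]=1
m=rg&(abs(z-.066)<.006)
pts=X[m]; print(m.sum(),np.median(pts,0)); print('rect',cv2.minAreaRect((pts[:,:2]*1000).astype(np.float32)))
print('table z',np.median(z[300:400,250:400]))
for lo,hi,nm in((.08,.105,'knob/nip'),(.105,.13,'ball')):
    m=rg&(z>lo)&(z<hi); n,l,st,ce=cv2.connectedComponentsWithStats(m.astype(np.uint8))
    for i in range(1,n): print(nm,st[i],X[l==i].mean(0).round(4),X[l==i].max(0)[2].round(4))
rg[:]=0; rg[160:310,475:560]=1
m=rg&(abs(z-.082)<.006); print('rack',np.median(z[m]),cv2.minAreaRect((X[m][:,:2]*1000).astype(np.float32)))
m=rg&(z>.13); n,l,st,ce=cv2.connectedComponentsWithStats(m.astype(np.uint8))
for i in range(1,n):
    q=X[l==i]; t=q[q[:,2]>q[:,2].max()-.012]; print('tool',st[i],t.mean(0).round(4),t.max(0).round(4),t.min(0).round(4))
E
```

```text
1848 [0.552629   0.09341879 0.06682314]
rect ((561.01806640625, 96.01371765136719), (99.75199890136719, 109.83170318603516), 8.368412971496582)
table z 0.0008365783829359374
knob/nip [326 205   1   1   1] [0.6041 0.0805 0.0823] 0.0823
knob/nip [335 204   1   1   1] [0.6066 0.0617 0.0803] 0.0803
knob/nip [315 222  22  12 172] [0.554  0.0818 0.0977] 0.1045
knob/nip [288 228  14  10  74] [0.5455 0.1459 0.088 ] 0.1006
ball [325 195  12  12 110] [0.6047 0.0715 0.1187] 0.1254
ball [327 224   2   2   2] [0.5577 0.0774 0.1062] 0.1069
ball [333 224   1   1   1] [0.5588 0.0663 0.1052] 0.1052
ball [321 226   1   1   1] [0.5549 0.0906 0.105 ] 0.105
ball [329 227   1   1   1] [0.5527 0.0744 0.1051] 0.1051
ball [326 228   1   1   1] [0.5503 0.0805 0.1073] 0.1073
ball [331 228   1   1   1] [0.5503 0.0704 0.1068] 0.1068
rack 0.08323935129906002 ((542.9837036132812, -310.9618225097656), (82.25653839111328, 251.1917266845703), 85.70734405517578)
tool [500 161   1   1   1] [0.3555 0.0714 1.0844] [0.3555 0.0714 1.0844] [0.3555 0.0714 1.0844]
tool [515 160   1   1   1] [0.3555 0.0714 1.0844] [0.3555 0.07
[... 2510 characters left out ...]
0844] [0.3555 0.0714 1.0844]
tool [515 258  28  21 463] [0.3555 0.0714 1.0844] [0.3555 0.0714 1.0844] [0.3555 0.0714 1.0844]
tool [477 260   1   1   1] [0.3555 0.0714 1.0844] [0.3555 0.0714 1.0844] [0.3555 0.0714 1.0844]
tool [490 266   1   1   1] [0.3555 0.0714 1.0844] [0.3555 0.0714 1.0844] [0.3555 0.0714 1.0844]
tool [498 281   1   1   1] [0.3555 0.0714 1.0844] [0.3555 0.0714 1.0844] [0.3555 0.0714 1.0844]
tool [542 297   1   1   1] [0.3555 0.0714 1.0844] [0.3555 0.0714 1.0844] [0.3555 0.0714 1.0844]
tool [517 300   1   1   1] [0.3555 0.0714 1.0844] [0.3555 0.0714 1.0844] [0.3555 0.0714 1.0844]
tool [479 307   1   1   1] [0.3555 0.0714 1.0844] [0.3555 0.0714 1.0844] [0.3555 0.0714 1.0844]
```

View pics/c1.png

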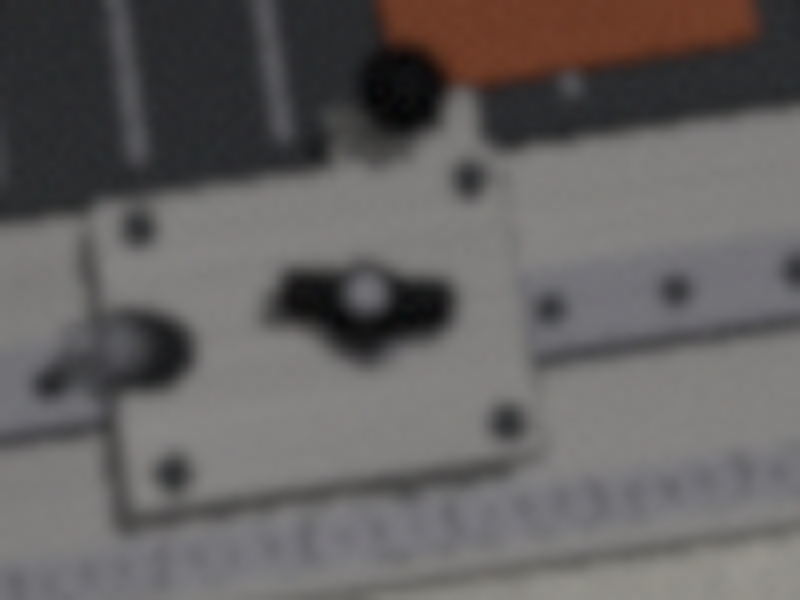

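View pics/c2.png

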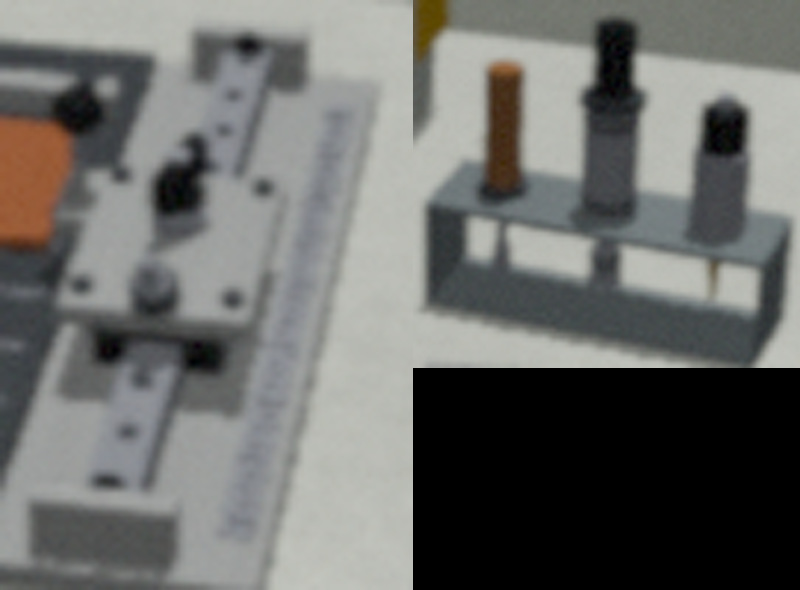

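The close-ups confirm it. The gun is the middle rack tool, tall with a black handle and a flange. The wing bar runs from about (275,305) to (450,305) in c1, with its hub at (365,297). The nipple is at about (120,345), and the four carriage screws are at (138,228), (468,180), (507,422) and (173,473).

```bash
cat >> h.py <<'E'
def onz(n,u,v,z):
    c,A,t=cal(n); d=np.stack([(np.asarray(u,float)-c['cx'])/c['fx'],-(np.asarray(v,float)-c['cy'])/c['fy'],-np.ones(np.shape(u))],-1)@A.T
    return t+d*((z-t[2])/d[...,2])[...,None]
E
python3 - <<'E'
from h import *
f=lambda a:(np.array(a,float)+.5)/8-.5+np.array([280,190])
sc=f([(138,228),(468,180),(507,422),(173,473)])
S=onz('top',sc[:,0],sc[:,1],.066); print('screws',S.round(4),'ctr',S.mean(0).round(4))
u=(S[1]+S[2]-S[0]-S[3])[:2]; u/=np.linalg.norm(u); print('u',u,np.degrees(np.arctan2(u[1],u[0])))
co=f([(95,205),(503,150),(540,455),(125,525)]); C=onz('top',co[:,0],co[:,1],.066); print('corner ctr',C.mean(0).round(4), np.linalg.norm(np.diff(C,axis=0),axis=1))
b=f([(278,300),(452,303),(365,295)]); B=onz('top',b[:,0],b[:,1],.10); print('bar',B.round(4))
d=(B[1]-B[0])[:2]; print('bar ang',np.degrees(np.arctan2(d[1],d[0])),np.linalg.norm(d))
n=f([(120,345)]); print('nip top',onz('top',n[:,0],n[:,1],.098).round(4))
# side: crop scale 5.9 origin (280,210)
g=lambda a:(np.array(a,float)+.5)/5.9-.5+np.array([280,210])
n=g([(152,278),(178,188)]); print('side nip, knob',onz('side',n[:,0],n[:,1],.096).round(4))
# depth outlines of bar via top cloud
Xs={n:np.load('pics/X_%s.npy'%n) for n in('top','side')}
for n in Xs:
    X=Xs[n]; dd=np.load('pics/%s0.npz'%n)['d']; 
    k=(dd>0)&(np.hypot(X[...,0]-.553,X[...,1]-.08)<.03)&(X[...,2]>.088)&(X[...,2]<.112)
    P=X[k]; print(n,'bar cloud',k.sum(),P.mean(0).round(4)); e,v=np.linalg.eigh(np.cov(P[:,:2].T)); print(np.degrees(np.arctan2(v[1,1],v[0,1])),np.sqrt(e))
    k=(dd>0)&(np.hypot(X[...,0]-.545,X[...,1]-.15)<.03)&(X[...,2]>.075)
    P=X[k]; print(n,'nip',P.mean(0).round(4),P[P[:,2]>.09].mean(0).round(4),P.max(0).round(4))
    k=(dd>0)&(np.hypot(X[...,0]-.543,X[...,1]+.311)<.15)&(X[...,2]>.1)&(X[...,2]<.25)
    n_,l,st,ce=cv2.connectedComponentsWithStats(k.astype(np.uint8))
    for i in range(1,n_):
        if st[i,4]>30:
            q=X[l==i]; t=q[q[:,2]>q[:,2].max()-.008]; print(n,'tool',st[i],t.mean(0).round(4),(t.max(0)-t.min(0)).round(3),q[:,2].max())
            if q[:,2].max()>.2:
                for a,b in((.13,.16),(.172,.21)):
                    w=q[(q[:,2]>a)&(q[:,2]<b)]; print('   slice',a,w.min(0).round(4),w.max(0).round(4))
E
```

```text
screws [[0.5802 0.1423 0.066 ]
 [0.5926 0.0552 0.066 ]
 [0.5278 0.0456 0.066 ]
 [0.5148 0.1328 0.066 ]] ctr [0.5539 0.094  0.066 ]
u [ 0.14388441 -0.9895945 ] -81.72731656486867
corner ctr [0.5518 0.0955 0.066 ] [0.10870107 0.08215138 0.10970773]
bar [[0.5538 0.1043 0.1   ]
 [0.5528 0.0601 0.1   ]
 [0.555  0.0822 0.1   ]]
bar ang -91.37090706284108 0.04418992546991151
nip top [[0.5428 0.1445 0.098 ]]
side nip, knob [[0.537  0.1673 0.096 ]
 [0.5484 0.0996 0.096 ]]
top bar cloud 152 [0.5544 0.0815 0.1004]
84.49298407366054 [0.00387358 0.01262202]
top nip [0.5456 0.1437 0.085 ] [0.5446 0.1535 0.0969] [0.5571 0.1579 0.1006]
top tool [514 176  29  24 413] [ 0.6217 -0.316   0.1786] [0.026 0.027 0.008] 0.18296822331689355
top tool [510 211  44  30 853] [ 0.5422 -0.31    0.2209] [0.028 0.029 0.008] 0.2247947301010761
   slice 0.13 [ 0.5225 -0.3182  0.1302] [ 0.5577 -0.2899  0.1573]
   slice 0.172 [ 0.5192 -0.3322  0.172 ] [ 0.5635 -0.2876  0.2099]
top tool [510 258  33  23 583] [ 0.4627 -0.3042  0.183 ] [0.013 0.014 0.007] 0.18618569136444685
side bar cloud 79 [0.5508 0.0865 0.0978]
83.44384039428992 [0.00352099 0.01403616]
side nip [0.5413 0.1508 0.0844] [0.5413 0.1574 0.0951] [0.5531 0.1616 0.0984]
side tool [347 139  14  40 434] [ 0.5387 -0.3048  0.2189] [0.026 0.03  0.008] 0.22315488447082632
   slice 0.13 [ 0.5186 -0.3137  0.1303] [ 0.5599 -0.284   0.1596]
   slice 0.172 [ 0.5197 -0.3152  0.173 ] [ 0.5535 -0.2888  0.2099]
side tool [326 148   9  26 202] [ 0.6182 -0.3126  0.1768] [0.025 0.027 0.007] 0.18104025704444515
side tool [371 155  13  28 296] [ 0.4593 -0.3007  0.1792] [0.014 0.024 0.007] 0.18280628734324056
```

```bash
cat >> h.py <<'E'
def rel(p,Rm,P0=None,R0=None):
    s=r.state(); P0=s['eef_pos'] if P0 is None else P0; R0=q2R(s['ee_rot']) if R0 is None else R0
    return (R0.T@(np.array(p)-P0)).round(4), R.from_matrix(R0.T@Rm).as_rotvec().round(4)
def down(yaw_y):  # tool down, tool y at azimuth yaw_y deg
    a=np.radians(yaw_y); y=np.array([np.cos(a),np.sin(a),0]); z=np.array([0,0,-1.]); return np.c_[np.cross(y,z),y,z]
E
python3 -c "
from h import *
print(rel([.5532,.0838,.19],down(-3.5))); print(rel([.36,-.26,.26],down(-3.5)))"
```

```text
(array([ 0.5561, -0.5622, -0.0058]), array([-1.3000e-03, -8.0000e-04, -1.2479e+00]))
(array([ 0.2805, -0.2803, -0.0762]), array([-1.3000e-03, -8.0000e-04, -1.2479e+00]))
```

Emit:
{"fn": "apply_moves", "kwargs": {
  "plan": [
    [[0.28, -0.28, -0.076], [0, 0, 0], 0.4],
    [[0.28, -0.28, -0.076], [0, 0, 0], 0.4],
    [[0.28, -0.28, -0.076], [0, 0, 0], 0.4],
    [[0.28, -0.28, -0.076], [0, 0, 0], 0.4],
    [[0.28, -0.28, -0.076], [0, 0, 0], 0.4],
    [[0.28, -0.28, -0.076], [0, 0, 0], 0.4],
    [[0.28, -0.28, -0.076], [0, 0, 0], 0.4],
    [[0.28, -0.28, -0.076], [0, 0, 0], 0.4],
    [[0.28, -0.28, -0.076], [0, 0, 0], 0.4],
    [[0.28, -0.28, -0.076], [0, 0, 0], 0.4],
    [[0.28, -0.28, -0.076], [0, 0, 0], 0.4],
    [[0.28, -0.28, -0.076], [0, 0, 0], 0.4]
  ],
  "newtons": 20
}}

```text
time_s: 1.1
eef_pos: [0.3604, -0.2596, 0.2604]
ee_rot: [0.0, 0.991, 0.132, 0.0]
ft_force: [-0.9, -0.9, 0.2]
opening: 0.0353
gripper_force: 0.0
```

Emit:
{"fn": "apply_moves", "kwargs": {
  "plan": [
    [[0.276, -0.282, 0.07], [0, 0, -1.248], 0.4],
    [[0.276, -0.282, 0.07], [0, 0, -1.248], 0.4],
    [[0.276, -0.282, 0.07], [0, 0, -1.248], 0.4],
    [[0.276, -0.282, 0.07], [0, 0, -1.248], 0.4],
    [[0.276, -0.282, 0.07], [0, 0, -1.248], 0.4],
    [[0.276, -0.282, 0.07], [0, 0, -1.248], 0.4],
    [[0.276, -0.282, 0.07], [0, 0, -1.248], 0.4],
    [[0.276, -0.282, 0.07], [0, 0, -1.248], 0.4],
    [[0.276, -0.282, 0.07], [0, 0, -1.248], 0.4],
    [[0.276, -0.282, 0.07], [0, 0, -1.248], 0.4],
    [[0.276, -0.282, 0.07], [0, 0, -1.248], 0.4],
    [[0.276, -0.282, 0.07], [0, 0, -1.248], 0.4]
  ]
}}

```text
time_s: 2.1
eef_pos: [0.5532, 0.0827, 0.1885]
ee_rot: [-0.001, 0.728, 0.685, -0.001]
ft_force: [-0.4, -0.3, -0.5]
opening: 0.0353
gripper_force: 0.0
```

```bash
python3 - <<'E'
from h import *
s=r.state(); P=s['eef_pos']; Rm=q2R(s['ee_rot']); print(P,s['joint_pos'].round(3))
im=np.zeros((600,800,3),np.uint8)
for k,n in enumerate(('top','side')):
    p,d=shot(n,n+'1'); c=pix(n,P).round().astype(int); print(n,pix(n,P))
    for sg in(-1,1):
        print(pix(n,P+Rm@[0,sg*s['opening']/2,0]).round(1), pix(n,P+Rm@[0.01,sg*(s['opening']/2),0]).round(1),pix(n,P+Rm@[-0.01,sg*(s['opening']/2),0]).round(1))
    w,h=50,60; a=p[c[1]-60:c[1]+60-10,c[0]-40:c[0]+40]
    a=cv2.resize(a,(400,550),interpolation=cv2.INTER_CUBIC); im[:550,400*k:400*k+400]=a; print('crop origin',c-[40,60])
cv2.imwrite('pics/c3.png',im)
E
```

```text
[0.55317039 0.08265034 0.1885292 ] [ 0.282  0.376 -0.669  1.717  0.252  1.14  -0.521]
top [324.37091086 217.90251161]
[323.8 227.2] [318.4 226.9] [329.2 227.5]
[324.9 208.7] [319.5 208.4] [330.3 208.9]
crop origin [284 158]
side [309.85117144 206.49155589]
[316.4 207.7] [315.  209.6] [317.9 205.9]
[303.3 205.2] [301.8 207.1] [304.8 203.5]
crop origin [270 146]
```

View pics/c3.png

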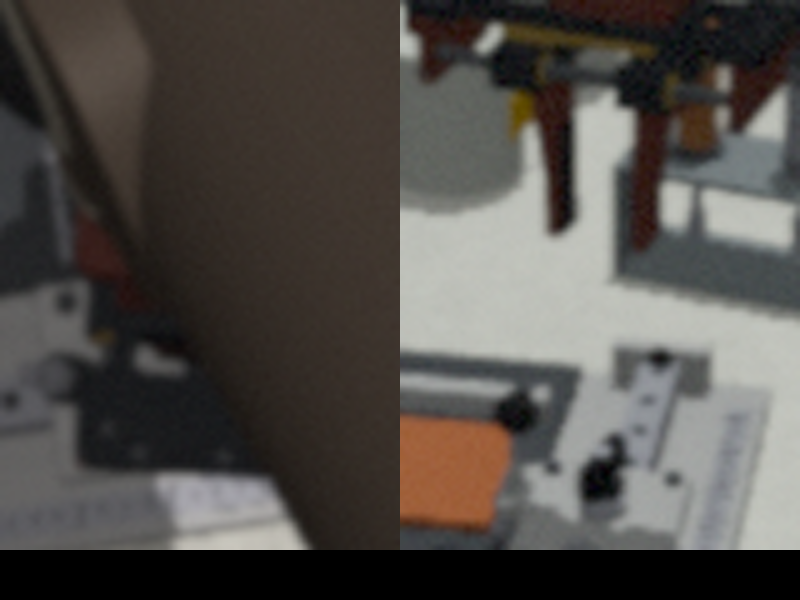

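The side crop shows the finger ends at about (302,193) and (318,196), but the calibration predicts v of about 206. The knob is at (310,241). I'll check the depth image for this.

```bash
python3 - <<'E'
from h import *
d=np.load('pics/side1.npz')['d']; X=cloud('side',d)
for u in(301,303,317,319):
    print(u,[(v,)+tuple((X[v,u]*1000).round().astype(int)) for v in range(180,214,3)])
D=np.load('pics/side0.npz')['d']
X0=np.load('pics/X_side.npy'); print('table side z',[ (X0[v,u]*1000).round() for u,v in((200,330),(450,300),(400,240),(330,225),(250,200))])
print(pix('side',[.5545,.0818,.1]))
E
```

```text
301 [(180, np.int64(573), np.int64(90), np.int64(262)), (183, np.int64(574), np.int64(85), np.int64(251)), (186, np.int64(572), np.int64(91), np.int64(246)), (189, np.int64(574), np.int64(88), np.int64(237)), (192, np.int64(572), np.int64(93), np.int64(231)), (195, np.int64(715), np.int64(-301), np.int64(3)), (198, np.int64(708), np.int64(-282), np.int64(2)), (201, np.int64(700), np.int64(-258), np.int64(4)), (204, np.int64(694), np.int64(-242), np.int64(2)), (207, np.int64(689), np.int64(-226), np.int64(0)), (210, np.int64(682), np.int64(-207), np.int64(0)), (213, np.int64(674), np.int64(-185), np.int64(2))]
303 [(180, np.int64(569), np.int64(85), np.int64(260)), (183, np.int64(568), np.int64(88), np.int64(254)), (186, np.int64(571), np.int64(82), np.int64(242)), (189, np.int64(569), np.int64(86), np.int64(236)), (192, np.int64(569), np.int64(87), np.int64(229)), (195, np.int64(711), np.int64(-310), np.int64(-1)), (198, np.int64(703), np.int64(-286), np.int64(1)), (201, np.int64(695), np.int64(-263), np.int64(2)), (204, np.int64(690), np.int64(-251), np.int64(-2)), (207, np.int64(68
[... 860 characters left out ...]
, (186, np.int64(527), np.int64(92), np.int64(254)), (189, np.int64(525), np.int64(96), np.int64(248)), (192, np.int64(527), np.int64(91), np.int64(237)), (195, np.int64(526), np.int64(93), np.int64(230)), (198, np.int64(648), np.int64(-294), np.int64(6)), (201, np.int64(643), np.int64(-278), np.int64(3)), (204, np.int64(640), np.int64(-269), np.int64(-3)), (207, np.int64(633), np.int64(-246), np.int64(-1)), (210, np.int64(627), np.int64(-228), np.int64(-2)), (213, np.int64(619), np.int64(-204), np.int64(1))]
table side z [array([717., 385.,  -2.]), array([182., 101.,  -3.]), array([ 343., -112.,   10.]), array([ 556., -112.,   21.]), array([ 868., -218.,   -0.])]
[309.6873513  236.17162144]
```

```bash
python3 - <<'E'
from h import *
print(pix('side',[.16160615,-.60320804,.18339323]))
d=np.load('pics/side0.npz')['d']; X=cloud('side',d)
for u in (482,486,490,494,498): print(u,[(v,)+tuple((X[v,u]*1000).round().astype(int).tolist()) for v in range(90,140,4)])
p,d=shot('side','side2'); X=cloud('side',d); print(r.state()['eef_pos'],[(v,)+tuple((X[v,319]*1000).round().astype(int).tolist()) for v in range(186,205,3)])
E
```

```text
[481.04151342 132.64543967]
482 [(90, 184, -644, 316), (94, 183, -590, 318), (98, 179, -647, 289), (102, 177, -639, 278), (106, 174, -640, 264), (110, 171, -646, 248), (114, 169, -646, 235), (118, 117, -2241, -288), (122, 113, -2229, -311), (126, 108, -2226, -337), (130, 103, -2231, -366), (134, 98, -2220, -390), (138, 93, -2219, -418)]
486 [(90, 173, -574, 336), (94, 172, -526, 336), (98, 170, -516, 326), (102, 168, -519, 313), (106, 161, -653, 261), (110, 102, -2229, -228), (114, 96, -2255, -263), (118, 157, -552, 252), (122, 155, -548, 240), (126, 152, -548, 227), (130, 77, -2243, -368), (134, 72, -2225, -389), (138, 66, -2249, -425)]
490 [(90, 162, -544, 345), (94, 161, -503, 343), (98, 158, -513, 329), (102, 156, -523, 313), (106, 153, -538, 296), (110, 149, -554, 279), (114, 147, -547, 268), (118, 145, -553, 253), (122, 142, -550, 241), (126, 139, -556, 225), (130, 53, -2212, -354), (134, 47, -2223, -385), (138, 42, -2223, -413)]
494 [(90, 149, -557, 342), (94, 149, -517, 341), (98, 147, -514, 329), (102, 144, -523, 314), (106, 141, -534, 299), (110, 138, -550, 281), (114, 135, -553, 267), (118, 42, -2240, -280), (122, 38, -2215, -298), (126, 31, -2240, -333), (130, 28, -2210, -351), (134, 21, -2232, -385), (138, 16, -2227, -411)]
498 [(90, 137, -560, 343), (94, 137, -518, 341), (98, 135, -518, 329), (102, 132, -528, 314), (106, 129, -535, 300), (110, 28, -2231, -221), (114, 23, -2224, -246), (118, 18, -2219, -270), (122, 13, -2219, -297), (126, 7, -2224, -325), (130, 1, -2234, -356), (134, -4, -2225, -380), (138, -8, -2208, -401)]
[0.55318062 0.08049095 0.18984804] [(186, 526, 95, 256), (189, 526, 93, 247), (192, 526, 94, 239), (195, 525, 97, 232), (198, 648, -294, 5), (201, 642, -275, 5), (204, 639, -266, -1)]
```

The visible finger ends sit about 38 mm above the reported TCP. I'll go down to a height that is safe either way and look again.

Emit:
{"fn": "apply_moves", "kwargs": {
  "plan": [
    [[0, 0, 0.03], [0, 0, 0], 0.4],
    [[0, 0, 0.06], [0, 0, 0], 0.4],
    [[0, 0, 0.08], [0, 0, 0], 0.4],
    [[0, 0, 0.08], [0, 0, 0], 0.4],
    [[0, 0, 0.08], [0, 0, 0], 0.4]
  ]
}}

```text
time_s: 2.67
eef_pos: [0.5528, 0.0813, 0.1101]
ee_rot: [-0.0, 0.729, 0.684, -0.001]
ft_force: [0.1, 1.2, 0.3]
opening: 0.0348
gripper_force: 0.0
```

```bash
python3 - <<'E'
from h import *
s=r.state();P=s['eef_pos']; print(P,s['ft_force']); p,d=shot('side','side3'); print(pix('side',P), r.state()['eef_pos'])
X=cloud('side',d)
for u in(303,305,316,319): print(u,[(v,)+tuple((X[v,u]*1000).round().astype(int).tolist()) for v in range(200,250,4)])
cv2.imwrite('pics/c4.png',cv2.resize(p[190:265,270:350],None,fx=8,fy=8,interpolation=cv2.INTER_CUBIC))
E
```

```text
[0.5528266 0.0813252 0.1101157] [0.08612734 1.20092283 0.34943537]
[310.33513902 232.88459588] [0.55382177 0.08203757 0.11128752]
303 [(200, 571, 83, 204), (204, 570, 87, 195), (208, 568, 91, 186), (212, 569, 89, 173), (216, 569, 90, 162), (220, 569, 91, 151), (224, 629, -78, 31), (228, 625, -65, 25), (232, 620, -50, 21), (236, 613, -30, 21), (240, 583, 53, 65), (244, 578, 68, 62), (248, 570, 92, 67)]
305 [(200, 568, 76, 201), (204, 568, 77, 190), (208, 568, 76, 178), (212, 568, 77, 167), (216, 569, 76, 154), (220, 632, -104, 29), (224, 629, -93, 22), (228, 623, -78, 18), (232, 614, -50, 22), (236, 609, -36, 18), (240, 578, 53, 65), (244, 572, 70, 65), (248, 565, 89, 66)]
316 [(200, 655, -283, 3), (204, 646, -256, 3), (208, 639, -233, 1), (212, 631, -207, 2), (216, 599, -109, 47), (220, 600, -113, 31), (224, 600, -111, 17), (228, 581, -54, 40), (232, 575, -35, 39), (236, 567, -10, 42), (240, 549, 45, 67), (244, 544, 61, 65), (248, 537, 83, 67)]
319 [(200, 525, 96, 218), (204, 526, 94, 206), (208, 525, 95, 196), (212, 526, 92, 183), (216, 526, 92, 171), (220, 525, 95, 162), (224, 578, -71, 44), (228, 573, -56, 41), (232, 565, -32, 43), (236, 559, -14, 41), (240, 542, 41, 65), (244, 536, 59, 65), (248, 530, 78, 66)]
```

View pics/c4.png

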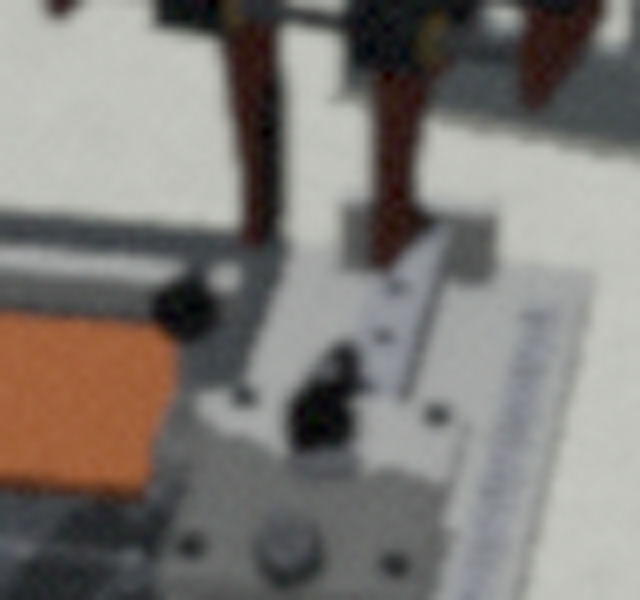

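The visible finger ends read z of about 0.15 in the side depth, while the reported TCP is 0.110. The left finger is at about (303,221) and the right at (317,223). The bar is centred near (311,240). I'll lower to 0.076, which is safe either way.

Emit:
{"fn": "apply_moves", "kwargs": {
  "plan": [
    [[0, 0, 0.02], [0, 0, 0], 0.4],
    [[0, 0, 0.034], [0, 0, 0], 0.4],
    [[0, 0, 0.034], [0, 0, 0], 0.4],
    [[0, 0, 0.034], [0, 0, 0], 0.4]
  ]
}}

```text
time_s: 3.05
eef_pos: [0.554, 0.0828, 0.0775]
ee_rot: [0.0, 0.729, 0.685, 0.0]
ft_force: [-0.1, 0.8, 1.0]
opening: 0.0353
gripper_force: 0.0
```

```bash
python3 - <<'E'
from h import *
s=r.state();P=s['eef_pos']; print(P,s['ft_force']); p,d=shot('side','side4'); print(pix('side',P), pix('side',P+[0,0,.04]))
X=cloud('side',d)
for u in(303,305,316,317,319): print(u,[(v,)+tuple((X[v,u]*1000).round().astype(int).tolist()) for v in range(216,250,3)])
cv2.imwrite('pics/c5.png',cv2.resize(p[200:260,280:340],None,fx=10,fy=10,interpolation=cv2.INTER_CUBIC))
E
```

```text
[0.55398043 0.08280875 0.07748581] [-0.11778314  0.78341642  0.95042349]
[309.80961771 243.6497563 ] [309.70937582 230.67873165]
303 [(216, 569, 91, 163), (219, 570, 89, 153), (222, 570, 88, 143), (225, 570, 90, 136), (228, 571, 85, 124), (231, 570, 90, 118), (234, 618, -44, 18), (237, 612, -28, 19), (240, 584, 51, 63), (243, 578, 68, 65), (246, 575, 78, 63), (249, 568, 98, 67)]
305 [(216, 569, 75, 154), (219, 570, 74, 144), (222, 570, 72, 135), (225, 569, 75, 127), (228, 568, 79, 121), (231, 618, -62, 18), (234, 611, -41, 22), (237, 606, -26, 21), (240, 579, 49, 63), (243, 573, 66, 65), (246, 569, 79, 65), (249, 564, 94, 66)]
316 [(216, 534, 93, 171), (219, 533, 95, 163), (222, 532, 98, 156), (225, 532, 98, 147), (228, 533, 95, 137), (231, 532, 97, 129), (234, 533, 96, 119), (237, 565, -5, 42), (240, 549, 45, 66), (243, 545, 57, 65), (246, 541, 72, 66), (249, 536, 86, 67)]
317 [(216, 531, 92, 170), (219, 530, 98, 165), (222, 531, 94, 154), (225, 530, 96, 147), (228, 530, 96, 138), (231, 531, 94, 128), (234, 529, 98, 121), (237, 563, -6, 42), (240, 547, 43, 66), (243, 543, 54, 63), (246, 538, 70, 65), (249, 534, 84, 65)]
319 [(216, 526, 94, 172), (219, 525, 97, 166), (222, 525, 95, 156), (225, 526, 94, 146), (228, 527, 90, 135), (231, 525, 94, 129), (234, 526, 93, 119), (237, 558, -8, 42), (240, 542, 41, 65), (243, 537, 56, 66), (246, 533, 69, 65), (249, 530, 79, 63)]
```

View pics/c5.png

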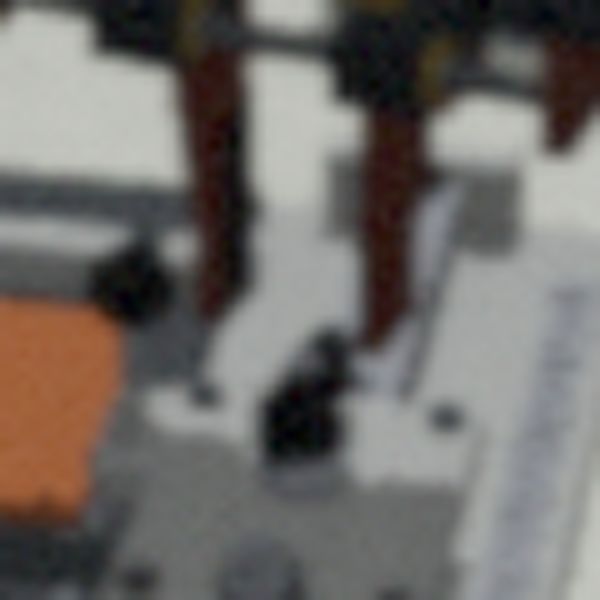

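The finger ends are confirmed about 38 mm above the reported TCP, and laterally they match the prediction (midpoint u of about 309.7). The bar is the dark blob around crop (300,400). I'll fit a bar model in both first pictures to pin down its pose.

```bash
python3 - <<'E'
from h import *
from scipy.optimize import minimize
from itertools import product
K=4
def render(n,x,y,th,o,sh,rh):
    m=np.zeros(sh,np.uint8)
    c,s=np.cos(th),np.sin(th)
    def hull(Q):
        p=(pix(n,np.array(Q))-o+.5)*K-.5
        cv2.fillConvexPoly(m,cv2.convexHull((p*16).round().astype(np.int32)),255,shift=4)
    hull([(x+c*a-s*b,y+s*a+c*b,z) for a,b,z in product((-.023,.023),(-.006,.006),(.082,.102))])
    if rh>0: hull([(x+rh*np.cos(t),y+rh*np.sin(t),z) for t in np.linspace(0,6.28,20) for z in(.080,.103)])
    return cv2.resize(cv2.GaussianBlur(m,(0,0),K*.6),None,fx=1/K,fy=1/K,interpolation=cv2.INTER_AREA)/255.
for n,(u0,v0,u1,v1) in (('top',(308,218,345,238)),('side',(300,226,322,254))):
    g=cv2.cvtColor(np.load('pics/%s0.npz'%n)['p'],cv2.COLOR_BGR2GRAY)[v0:v1,u0:u1].astype(float)
    bg=np.median(g); w=np.clip((bg-g)/(bg-20),0,1); 
    if n=='top': print((w*9).astype(int)[::2, ::1].tolist()[0:0])
    def cost(p): return ((render(n,p[0],p[1],p[2],np.array([u0,v0]),((v1-v0)*K,(u1-u0)*K),p[3])-w)**2).sum()
    best=min((minimize(cost,[.553,.0835,np.radians(t),.009],method='Nelder-Mead',options=dict(initial_simplex=np.array([[.553,.0835,np.radians(t),.009]]+[[.553+a,.0835+b,np.radians(t)+c_,.009+e] for a,b,c_,e in((.004,0,0,0),(0,.004,0,0),(0,0,.2,0),(0,0,0,.002))]))) for t in(-85,-95,-105)),key=lambda q:q.fun)
    print(n,best.x[:2].round(4),np.degrees(best.x[2]).round(1),best.x[3].round(4),best.fun,(w**2).sum())
    for t in(-84,-88,-92,-96,-100,-104): print(t,round(cost([*best.x[:2],np.radians(t),best.x[3]]),2),end=' ')
    print()
E
```

```text
[]
top [0.5535 0.0828] -94.4 0.0095 20.878814270806362 126.0013605442177
-84 31.39 -88 25.71 -92 21.59 -96 21.17 -100 24.02 -104 29.8 
side [0.549  0.0913] -86.0 0.0065 22.933247811960747 83.07198961819549
-84 24.05 -88 23.34 -92 26.94 -96 31.94 -100 38.22 -104 43.83
```

Emit:
{"fn": "apply_moves", "kwargs": {
  "plan": [
    [[0, 0, 0.015], [0, 0, 0], 0.4],
    [[0, 0, 0.026], [0, 0, 0], 0.4],
    [[0, 0, 0.026], [0, 0, 0], 0.4]
  ]
}}

```text
time_s: 3.35
eef_pos: [0.5528, 0.0826, 0.0493]
ee_rot: [-0.0, 0.728, 0.685, -0.001]
ft_force: [-0.5, -0.0, -0.2]
opening: 0.0352
gripper_force: 0.0
```

Emit:
{"fn": "apply_moves", "kwargs": {
  "plan": [
    [[0, 0, 0.005], [0, 0, 0], 0.4],
    [[0, 0, 0.01], [0, 0, 0], 0.4],
    [[0, 0, 0.01], [0, 0, 0], 0.4]
  ]
}}

```text
time_s: 3.6
eef_pos: [0.5531, 0.0829, 0.0396]
ee_rot: [-0.0, 0.728, 0.685, -0.0]
ft_force: [-0.2, 0.5, -0.1]
opening: 0.0352
gripper_force: 0.0
```

```bash
python3 - <<'E'
from h import *
s=r.state();P=s['eef_pos']; print(P,s['ft_force'],s['torque']); p,d=shot('side','side5'); X=cloud('side',d)
for u in(301,302,303,316,318,319): print(u,[(v,)+tuple((X[v,u]*1000).round().astype(int).tolist()) for v in range(228,256,3)])
E
```

```text
[0.55307905 0.08294434 0.03964892] [-0.16799792  0.49001033 -0.09500186] [ 0.00482173 -0.11021203  0.02696164]
301 [(228, 575, 91, 127), (231, 575, 90, 117), (234, 576, 89, 107), (237, 574, 94, 101), (240, 574, 93, 91), (243, 574, 94, 82), (246, 578, 85, 66), (249, 574, 97, 66), (252, 568, 112, 67), (255, 566, 119, 63)]
302 [(228, 571, 95, 130), (231, 572, 92, 118), (234, 573, 90, 108), (237, 572, 93, 101), (240, 571, 94, 93), (243, 573, 90, 80), (246, 575, 85, 67), (249, 571, 97, 66), (252, 565, 112, 68), (255, 561, 124, 67)]
303 [(228, 570, 88, 125), (231, 569, 93, 120), (234, 570, 89, 108), (237, 570, 90, 100), (240, 569, 93, 92), (243, 571, 89, 80), (246, 572, 86, 68), (249, 569, 95, 66), (252, 564, 107, 65), (255, 552, 143, 82)]
316 [(228, 533, 94, 136), (231, 534, 91, 125), (234, 534, 93, 117), (237, 535, 89, 106), (240, 533, 94, 100), (243, 532, 98, 94), (246, 533, 95, 82), (249, 536, 87, 67), (252, 532, 97, 65), (255, 528, 111, 66)]
318 [(228, 527, 98, 140), (231, 528, 94, 128), (234, 528, 95, 120), (237, 527, 96, 112), (240, 528, 95, 102), (243, 528, 94, 92), (246, 527, 96, 84), (249, 531, 83, 65), (252, 528, 95, 65), (255, 522, 111, 67)]
319 [(228, 525, 95, 138), (231, 525, 94, 129), (234, 525, 94, 120), (237, 525, 94, 111), (240, 524, 97, 103), (243, 525, 94, 92), (246, 524, 98, 86), (249, 529, 82, 65), (252, 525, 95, 65), (255, 520, 109, 66)]
```

The fingers reach below the carriage top by report, yet there is no contact, so the tip offset of about 38 mm is real. The finger ends are now around z 0.078, straddling the bar. Next I'll close gently.

Emit:
{"fn": "apply_moves", "kwargs": {
  "plan": [
    [[0, 0, 0], [0, 0, 0], 0.1],
    [[0, 0, 0], [0, 0, 0], 0.1],
    [[0, 0, 0], [0, 0, 0], 0.1],
    [[0, 0, 0], [0, 0, 0], 0.1],
    [[0, 0, 0], [0, 0, 0], 0.1],
    [[0, 0, 0], [0, 0, 0], 0.1]
  ],
  "newtons": 12
}}

```text
time_s: 4.15
eef_pos: [0.5548, 0.0831, 0.0405]
ee_rot: [0.001, 0.728, 0.685, 0.001]
ft_force: [5.7, 0.1, -2.2]
opening: 0.0233
gripper_force: 12.0
```

```bash
python3 - <<'E'
from h import *
s=r.state(); print(s['eef_pos'],s['ft_force'],s['torque'],s['opening']); p,d=shot('side','side6'); X=cloud('side',d)
for v in range(232,258): print(v,' '.join('%3d:%3d'%(X[v,u,0]*1000,X[v,u,2]*1000) if X[v,u,2]<.2 else '   .   ' for u in range(300,322)))
E
```

```text
[0.55477509 0.08312126 0.04054576] [ 5.67569236  0.14776282 -2.24070939] [-0.01632386 -1.21508535 -0.03946488] 0.023323171629827652
232 621: 33 574:115 572:114 569:116 565:117 565:113 565:109 563:107 605: 22 603: 20 601: 19 597: 22 554:102 551:102 538:123 535:124 532:126 530:124 529:122 530:114 561: 44 560: 40
233 622: 28 575:110 572:111 569:112 567:112 564:113 564:107 563:105 603: 22 600: 22 599: 20 556:100 553:100 549:102 537:122 535:122    .    530:121 530:117 530:112 560: 43 559: 40
234 619: 30 620: 23 572:109 568:110 566:110 564:109 564:104 563:102 602: 21 600: 19 557: 98 553:102 551:100 548:101 537:118 534:119 533:117 530:119 531:111 531:106 558: 43 557: 41
235 618: 29 620: 21 572:105 568:107 567:105 565:104 563:103 565: 95 602: 17 556:102 553:103 552:101 550: 99 547:101 537:115 536:112 532:116 530:116 531:108 531:104 557: 42 556: 38
236 616: 29 620: 17 573:100 568:105 567:103 563:104 565: 97 564: 93 600: 17 554:103 552:102 550:102 547:104 546: 99 538:111 535:111 532:113 531:111 531:105 531:101 555: 43 556: 34
237 619: 21 617: 19 572: 99    .    566:100 565: 99 563: 96 565: 89 
[... 3011 characters left out ...]
 563: 65 560: 66 542: 98 541: 96 538: 96 543: 81 549: 64 546: 66 543: 66 541: 64 539: 64 537: 63 533: 68 531: 66 528: 66 526: 66 524: 65 520: 67 519: 64 516: 67
255 568: 63 565: 63 561: 66 553: 79 543: 94 540: 94 539: 93 540: 86 540: 81 545: 63 541: 67 540: 64 536: 67 535: 64 532: 67 530: 64 528: 64 524: 67 523: 65 520: 65 518: 65 515: 66
256 564: 66 563: 65 559: 67 549: 83 543: 91 540: 91 538: 91 539: 84 538: 82 536: 80 540: 66 538: 64 536: 65 534: 63 530: 67 529: 63 526: 65 524: 65 521: 65 518: 66 517: 63 514: 65
257 564: 64 561: 65 553: 77 549: 80 546: 81 542: 85 539: 86 538: 83 537: 80 536: 78 533: 78 537: 65 534: 67 532: 65 530: 64 528: 63 525: 63 522: 65 519: 66 518: 63 515: 65 512: 65
```

The fingers closed on the round collar below the bar, which is about 23 mm wide. That gives the knob axis as x of about 0.555 in robot coordinates. I'll open, go up 9 mm, shift 2 mm along tool y, and measure the bar's y from the depth.

Emit:
{"fn": "apply_moves", "kwargs": {
  "plan": [
    [[0, 0, 0], [0, 0, 0], 0.4],
    [[0, 0, 0], [0, 0, 0], 0.4],
    [[0, 0.002, -0.009], [0, 0, 0], 0.4],
    [[0, 0.002, -0.009], [0, 0, 0], 0.4],
    [[0, 0.002, -0.009], [0, 0, 0], 0.4]
  ]
}}

```text
time_s: 4.62
eef_pos: [0.5558, 0.0831, 0.0499]
ee_rot: [0.0, 0.728, 0.685, 0.0]
ft_force: [0.2, -0.5, -0.3]
opening: 0.0351
gripper_force: 0.0
```

```bash
python3 - <<'E'
from h import *
s=r.state(); print(s['eef_pos'],s['ft_force'])
Xs=[]
for i in range(4):
    p,d=shot('side','side7%d'%i); Xs.append(cloud('side',d))
X=np.median(Xs,0)
for v in range(232,250): print(v,' '.join('%3d:%3d:%3d'%tuple(X[v,u]*1000) for u in range(305,315)))
F=X[225:240,301:304].reshape(-1,3); print('Lf',np.median(F,0)); F=X[228:242,316:319].reshape(-1,3); print('Rf',np.median(F,0))
E
```

```text
[0.55576478 0.08306664 0.04990405] [ 0.22100986 -0.54352645 -0.29166608]
232 570: 71:103 612:-54: 20 609:-55: 19 606:-55: 20 604:-58: 19 601:-58: 20 597:-58: 20 554: 63:101 551: 62:101 578:-27: 42
233 571: 70: 99 610:-49: 19 608:-52: 18 604:-51: 19 602:-53: 19 599:-52: 20 555: 67:101 552: 69:102 550: 67:101 548: 64:100
234 571: 70: 96 608:-43: 20 605:-44: 20 603:-45: 20 600:-46: 20 557: 71: 99 553: 74:102 550: 73:102 549: 70:100 546: 70:101
235 570: 73: 95 607:-40: 18 604:-40: 19 601:-40: 20 556: 81:103 554: 80:102 551: 80:103 548: 79:103 548: 73:100 546: 71: 98
236 570: 71: 91 605:-33: 19 602:-35: 19 599:-35: 20 555: 83:101 552: 83:101 550: 83:102 548: 82:101 547: 75: 97 546: 71: 96
237 570: 73: 89 603:-29: 19 600:-29: 20 557: 87:100 554: 87:100 551: 88:102 549: 84:100 548: 82: 99 546: 79: 97 545: 71: 93
238 604:-23: 19 602:-25: 19 557: 93:101 554: 93:101 552: 92:101 550: 92:101 548: 87: 99 547: 85: 97 546: 77: 93 545: 72: 90
239 579: 48: 65 559: 98:100 555: 99:101 553: 99:102 551: 96:100 549: 94:100 548: 89: 96 546: 85: 95 546: 78: 90 545: 72: 86
240 577: 53: 65 557:102:100 555:101
[... 580 characters left out ...]
: 78
245 569: 76: 66 556:104: 86 554:104: 87 552:102: 86 549:103: 87 550: 91: 79 547: 92: 80 545: 90: 79 543: 86: 77 544: 76: 71
246 568: 80: 65 562: 87: 71 554:103: 83 551:103: 83 554: 86: 72 551: 88: 74 549: 87: 74 548: 80: 69 545: 83: 72 542: 81: 71
247 566: 85: 65 561: 92: 71 558: 92: 72 556: 90: 71 553: 90: 71 551: 89: 71 548: 89: 72 546: 87: 71 544: 85: 70 542: 83: 69
248 564: 91: 67 561: 91: 67 558: 92: 69 555: 93: 70 552: 95: 72 549: 93: 71 547: 91: 70 545: 90: 70 542: 90: 71 541: 86: 68
249 563: 94: 66 561: 92: 65 558: 91: 65 555: 94: 67 552: 93: 67 549: 93: 68 546: 94: 69 545: 91: 67 543: 89: 67 541: 86: 65
Lf [0.57211939 0.09126127 0.11516324]
Rf [0.53047131 0.09445745 0.11795493]
```

Emit:
{"fn": "apply_moves", "kwargs": {
  "plan": [
    [[-0.002, 0, 0], [0, 0, 0], 0.4],
    [[-0.002, 0, 0], [0, 0, 0], 0.05],
    [[-0.002, 0, 0], [0, 0, 0], 0.05],
    [[-0.002, 0, 0], [0, 0, 0], 0.05],
    [[-0.002, 0, 0], [0, 0, 0], 0.05],
    [[-0.002, 0, 0], [0, 0, 0], 0.05]
  ],
  "newtons": 15
}}

```text
time_s: 5.32
eef_pos: [0.5547, 0.0809, 0.0491]
ee_rot: [-0.0, 0.728, 0.685, -0.0]
ft_force: [-1.5, 0.3, 1.8]
opening: 0.0119
gripper_force: 14.9
```

The bar is gripped at 11.9 mm. Next I'll turn clockwise, which is positive about tool z.

Emit:
{"fn": "apply_moves", "kwargs": {
  "plan": [
    [[0, 0, 0], [0, 0, 0.1], 0.05],
    [[0, 0, 0], [0, 0, 0.2], 0.05],
    [[0, 0, 0], [0, 0, 0.3], 0.05],
    [[0, 0, 0], [0, 0, 0.4], 0.05],
    [[0, 0, 0], [0, 0, 0.5], 0.05],
    [[0, 0, 0], [0, 0, 0.6], 0.05],
    [[0, 0, 0], [0, 0, 0.6], 0.05]
  ],
  "newtons": 25
}}

```text
time_s: 5.9
eef_pos: [0.5539, 0.0812, 0.049]
ee_rot: [-0.0, 0.899, 0.438, -0.001]
ft_force: [-5.5, -0.0, 4.1]
opening: 0.0115
gripper_force: 24.9
```

```bash
python3 - <<'E'
from h import *
s=r.state(); print(s['eef_pos'],s['ft_force'],s['torque'],s['opening'],s['joint_pos'].round(3))
E
```

```text
[0.55387905 0.08120194 0.04904904] [-5.50299677 -0.03118748  4.09841524] [ 0.00516807  1.17541312 -0.03959323] 0.0114652779610944 [ 0.115  0.5   -0.457  1.865  0.287  0.844 -1.151]
```

Emit:
{"fn": "apply_moves", "kwargs": {
  "plan": [
    [[0, 0, 0], [0, 0, 0.1], 0.05],
    [[0, 0, 0], [0, 0, 0.2], 0.05],
    [[0, 0, 0], [0, 0, 0.3], 0.05],
    [[0, 0, 0], [0, 0, 0.4], 0.05],
    [[0, 0, 0], [0, 0, 0.5], 0.05],
    [[0, 0, 0], [0, 0, 0.5], 0.05]
  ],
  "newtons": 50
}}

```text
time_s: 6.4
eef_pos: [0.5534, 0.0817, 0.0491]
ee_rot: [-0.0, 0.979, 0.203, -0.001]
ft_force: [-7.2, 1.0, 6.2]
opening: 0.0114
gripper_force: 49.9
```

```bash
python3 - <<'E'
from h import *
s=r.state(); print(s['eef_pos'],s['ft_force'],s['torque'],s['opening'],s['joint_pos'].round(3))
E
```

```text
[0.55341468 0.08169437 0.04905981] [-7.19373831  0.96304379  6.16868467] [ 0.26054495  1.56021793 -0.10203551] 0.011412288806647842 [ 0.026  0.481 -0.338  1.871  0.209  0.827 -1.582]
```

Emit:
{"fn": "apply_moves", "kwargs": {
  "plan": [
    [[0, 0, 0], [0, 0, 0.05], 0.05],
    [[0, 0, 0], [0, 0, 0.1], 0.05],
    [[0, 0, 0], [0, 0, 0.15], 0.05],
    [[0, 0, 0], [0, 0, 0.15], 0.05]
  ]
}}

```text
time_s: 6.73
eef_pos: [0.5534, 0.0819, 0.0491]
ee_rot: [-0.0, 0.991, 0.13, -0.001]
ft_force: [-7.5, 2.5, 6.0]
opening: 0.0114
gripper_force: 49.9
```

```bash
python3 - <<'E'
from h import *
s=r.state(); print(s['eef_pos'],s['ee_rot'],s['ft_force'],s['torque'],s['opening'])
E
```

```text
[0.55339069 0.08191362 0.04906708] [-2.74059928e-04  9.91473059e-01  1.30303593e-01 -1.43925710e-03] [-7.47460105  2.5361317   5.96850215] [0.4078079  1.61572959 0.02709602] 0.011402247067869553
```

Emit:
{"fn": "apply_moves", "kwargs": {
  "plan": [
    [[0, 0, 0], [0, 0, 0.04], 0.05],
    [[0, 0, 0], [0, 0, 0.08], 0.05],
    [[0, 0, 0], [0, 0, 0.08], 0.05]
  ]
}}

```text
time_s: 6.98
eef_pos: [0.5534, 0.082, 0.0491]
ee_rot: [-0.0, 0.996, 0.092, -0.001]
ft_force: [-7.3, 2.0, 6.5]
opening: 0.0114
gripper_force: 50.5
```

```bash
python3 - <<'E'
from h import *
s=r.state(); print(s['eef_pos'],s['ee_rot'],s['ft_force'],s['torque'],s['opening'])
E
```

```text
[0.55336597 0.08197506 0.04905873] [-9.26857419e-05  9.95791522e-01  9.16359069e-02 -1.44790677e-03] [-7.3191376   1.97040405  6.53028566] [0.33280055 1.66565898 0.79406209] 0.011405980019486624
```

The moment jumped to 0.79 N m, so the knob is at its stop. I'll relieve, open and rise, and check the bar angle from the top once I'm clear.

Emit:
{"fn": "apply_moves", "kwargs": {
  "plan": [
    [[0, 0, 0], [0, 0, -0.05], 0.05],
    [[0, 0, 0], [0, 0, -0.05], 0.4],
    [[0, 0, 0], [0, 0, -0.05], 0.4],
    [[0, 0, 0], [0, 0, -0.05], 0.4],
    [[0, 0, -0.03], [0, 0, -0.05], 0.4],
    [[0, 0, -0.07], [0, 0, -0.05], 0.4],
    [[0, 0, -0.11], [0, 0, -0.05], 0.4],
    [[0, 0, -0.15], [0, 0, -0.05], 0.4],
    [[0, 0, -0.16], [0, 0, -0.05], 0.4],
    [[0, 0, -0.16], [0, 0, -0.05], 0.4]
  ],
  "newtons": 30
}}

```text
time_s: 7.82
eef_pos: [0.5578, 0.0812, 0.2131]
ee_rot: [-0.0, 0.993, 0.114, 0.004]
ft_force: [0.6, -0.2, -0.4]
opening: 0.0354
gripper_force: 0.0
```

```bash
python3 - <<'E'
from h import *
s=r.state(); print(s['eef_pos'],s['ee_rot'],s['ft_force'],s['joint_pos'].round(3))
print(rel([.5425,-.309,.215],down(-30)))
E
```

```text
[0.55776008 0.08115791 0.21313985] [-1.93186426e-06  9.93438354e-01  1.14306175e-01  3.78610622e-03] [ 0.63260825 -0.16365441 -0.39222997] [ 0.027  0.299 -0.324  1.7    0.105  1.151 -1.668]
(array([-0.1035,  0.3765, -0.0023]), array([ 0.0039, -0.0067, -0.8181]))
```

Emit:
{"fn": "apply_moves", "kwargs": {
  "plan": [
    [[-0.102, 0.376, -0.003], [0, 0, -0.818], 0.65],
    [[-0.102, 0.376, -0.003], [0, 0, -0.818], 0.65],
    [[-0.102, 0.376, -0.003], [0, 0, -0.818], 0.65],
    [[-0.102, 0.376, -0.003], [0, 0, -0.818], 0.65],
    [[-0.102, 0.376, -0.003], [0, 0, -0.818], 0.65],
    [[-0.102, 0.376, -0.003], [0, 0, -0.818], 0.65],
    [[-0.102, 0.376, -0.003], [0, 0, -0.818], 0.65],
    [[-0.102, 0.376, -0.003], [0, 0, -0.818], 0.65],
    [[-0.102, 0.376, -0.003], [0, 0, -0.818], 0.65],
    [[-0.102, 0.376, -0.003], [0, 0, -0.818], 0.65],
    [[-0.102, 0.376, -0.003], [0, 0, -0.818], 0.65],
    [[-0.102, 0.376, -0.003], [0, 0, -0.818], 0.65]
  ]
}}

```text
time_s: 8.82
eef_pos: [0.5398, -0.3112, 0.2096]
ee_rot: [-0.001, 0.867, 0.498, -0.001]
ft_force: [0.4, 0.4, 0.5]
opening: 0.057
gripper_force: 0.0
```

```bash
cat > fitbar.py <<'E'
from h import *
from scipy.optimize import minimize
s=r.state(); print(s['eef_pos'],s['ee_rot'],s['joint_pos'].round(3))
ds=[]; 
for i in range(3): p,d=shot('top','top2%d'%i); ds.append(cloud('top',d))
X=np.median(ds,0); z=X[...,2]
v,u=np.mgrid[:480,:640]; k=(np.hypot(X[...,0]-.5535,X[...,1]-.0828)<.032)&(z>.09)&(z<.112)
P=X[k]; e,V=np.linalg.eigh(np.cov(P[:,:2].T)); print('bar',k.sum(),P.mean(0).round(4),'ang',np.degrees(np.arctan2(V[1,1],V[0,1])),np.sqrt(e))
rg=(u>270)&(u<310)&(v>215)&(v<250); q=X[rg&(z>.078)&(z<.11)]; print('nip',len(q),q.mean(0).round(4),q[q[:,2]>.09].mean(0).round(4))
# fingers/gun in side
p,d=shot('side','side8'); X=cloud('side',d)
P=s['eef_pos']; Rm=q2R(s['ee_rot'])
for z0 in(.26,.27,.28,.29):
    k=(d>0)&(abs(X[...,2]-z0)<.005)&(np.hypot(X[...,0]-P[0],X[...,1]-P[1])<.07); q=(X[k]-P)@Rm
    print(z0,k.sum(), 'toolframe of pts: neg y',np.median(q[q[:,1]<0],0).round(4) if (q[:,1]<0).any() else 0,'pos',np.median(q[q[:,1]>0],0).round(4) if (q[:,1]>0).any() else 0)
k=(d>0)&(np.hypot(X[...,0]-P[0],X[...,1]-P[1])<.03)&(X[...,2]>.214)&(X[...,2]<.226); q=X[k]; print('gun top side',k.sum(),q.mean(0).round(4),q.min(0).round(4),q.max(0).round(4))
k=(d>0)&(abs(X[...,0]-P[0])<.08)&(abs(X[...,1]-P[1])<.08)&(X[...,2]>.2); print('tips lowest z above .23:',np.sort(X[k&(X[...,2]>.232)][:,2])[:8].round(4))
E
python3 fitbar.py
```

```text
[ 0.53977426 -0.3112116   0.20961339] [-0.00104504  0.86716888  0.49801185 -0.00111206] [ 0.644  0.408 -0.276  1.551  0.117  1.202 -0.181]
bar 132 [0.5544 0.0813 0.1018] ang -165.8799277308642 [0.00343595 0.01313353]
nip 91 [0.5456 0.1444 0.0864] [0.5445 0.1536 0.0973]
0.26 43 toolframe of pts: neg y [ 0.0065 -0.0395 -0.0502] pos [ 0.0081  0.0259 -0.0505]
0.27 45 toolframe of pts: neg y [ 0.0072 -0.039  -0.0601] pos [ 0.0075  0.027  -0.0607]
0.28 43 toolframe of pts: neg y [ 0.0061 -0.0395 -0.07  ] pos [ 0.0083  0.0263 -0.0704]
0.29 46 toolframe of pts: neg y [ 0.0109 -0.041  -0.0808] pos [ 0.0086  0.0268 -0.0806]
gun top side 37 [ 0.5386 -0.3051  0.2183] [ 0.5253 -0.3182  0.2142] [ 0.5513 -0.2877  0.2214]
tips lowest z above .23: [0.2488 0.2493 0.2506 0.2506 0.251  0.2513 0.2513 0.2514]
```

The bar turned about 71° to 84° past the rail (about 1.47 rad), so it is tight, and the carriage has not moved. Next I'll refine the gun's position by pixel rays.

```bash
python3 - <<'E'
from h import *
for n in('side','top'):
    f=np.load('pics/%s0.npz'%n); d=f['d']; X=np.load('pics/X_%s.npy'%n)
    k=(d>0)&(np.hypot(X[...,0]-.541,X[...,1]+.308)<.04)&(X[...,2]>.21)&(X[...,2]<.235)
    g=cv2.cvtColor(f['p'],cv2.COLOR_BGR2GRAY)
    v,u=np.nonzero(k); print(n,'px u',u.min(),u.max(),'v',v.min(),v.max())
    if n=='side':
        # handle silhouette columns midway on the handle (dark), centre line
        for vv in range(139,156,2):
            row=X[vv]; kk=(d[vv]>0)&(np.hypot(row[:,0]-.541,row[:,1]+.306)<.05)&(row[:,2]>.1); uu=np.nonzero(kk)[0]; print(vv,uu.min() if len(uu) else 0,uu.max() if len(uu) else 0, end='; ')
        print()
    # predicted ellipse extents for candidates
    t=np.linspace(0,6.28,60)
    for c in((.5425,-.309),(.5425,-.305),(.5445,-.312)):
        E=np.stack([c[0]+.015*np.cos(t),c[1]+.015*np.sin(t),0*t+.22],-1); e=pix(n,E); E[:,2]=.17; b=pix(n,E)
        print(c,'top disc',e.min(0).round(1),e.max(0).round(1),'at .17',b.min(0).round(1),b.max(0).round(1))
    a=g[132:165,340:372] if n=='side' else g[205:245,500:560:1]
    if n=='side':
        for i,rw in enumerate(a[:26]): print(132+i,' '.join('%3d'%x for x in rw))
    else:
        for i in range(3,36): print(205+i,' '.join('%3d'%x for x in g[205+i,505:558]))
E
```

```text
side px u 350 358 v 139 144
139 351 357; 141 350 358; 143 350 358; 145 350 358; 147 350 358; 149 350 358; 151 350 358; 153 348 358; 155 347 360; 
(0.5425, -0.309) top disc [348.3 137.9] [358.  141.5] at .17 [347.7 152.9] [357.2 156.6]
(0.5425, -0.305) top disc [348.  138.4] [357.7 142. ] at .17 [347.4 153.3] [356.9 157.1]
(0.5445, -0.312) top disc [347.9 137.5] [357.6 141.1] at .17 [347.3 152.5] [356.8 156.2]
132 118 117 116 112 114 117 115 117 117 115 115 114 116 120 114 118 118 113 116 117 115 116 115 114 117 113 117 114 115 115 114 116
133 119 118 117 117 117 119 118 114 119 119 114 116 116 116 112 115 115 114 118 116 112 114 115 115 115 115 112 112 114 116 116 114
134 119 121 118 118 117 115 114 117 116 118 116 118 117 115 114 117 118 116 115 117 115 115 117 117 115 115 117 116 116 115 115 115
135 117 120 117 117 115 114 116 118 116 120 113 116 115 118 114 114 114 115 116 115 118 116 115 114 117 114 113 115 115 117 116 114
136 121 119 116 118 117 117 118 116 118 117 116 117 115 116 116 119 118 117 117 115 115 118 116 117 116 113 113 115 115 117 116 116
137 117 117 120 119 117 118
[... 9466 characters left out ...]
 141 142 144 146 145 142 140 136 134 135 135 138 141
238  49  46  45  41  39  30  27  29  33  37  36  36  35  36  36  35  36  36  37  35  38  41  48  53  61  68  73  75  76  80  88 106 128 136 141 142 142 141 140 140 141 142 143 143 144 142 139 138 137 135 135 138 142
239  47  46  45  46  42  34  27  27  30  31  35  35  37  37  38  35  36  37  38  41  50  56  64  71  76  79  83  82  84  85  94 112 132 141 143 142 141 141 141 141 142 142 144 144 144 143 142 139 140 137 137 138 141
240  47  46  47  47  46  42  34  32  26  28  31  31  37  37  36  36  38  43  49  57  64  74  77  81  83  85  86  86  85  87  95 114 132 141 142 142 142 140 142 143 142 142 142 145 147 144 144 141 142 140 138 138 141
```

Emit:
{"fn": "apply_moves", "kwargs": {
  "plan": [
    [[0.003, 0, 0.02], [0, 0, 0], 0.65],
    [[0.003, 0, 0.04], [0, 0, 0], 0.65],
    [[0.003, 0, 0.06], [0, 0, 0], 0.65],
    [[0.003, 0, 0.07], [0, 0, 0], 0.65],
    [[0.003, 0, 0.07], [0, 0, 0], 0.65],
    [[0.003, 0, 0.07], [0, 0, 0], 0.65]
  ]
}}

```text
time_s: 9.52
eef_pos: [0.5433, -0.305, 0.1423]
ee_rot: [-0.0, 0.866, 0.501, -0.0]
ft_force: [-0.4, 0.2, 0.2]
opening: 0.0571
gripper_force: 0.0
```

```bash
python3 - <<'E'
from h import *
s=r.state(); print(s['eef_pos'],s['ee_rot'],s['ft_force'])
q=[]
for i in range(2): p,d=shot('side','side9'); s=r.state(); print(s['eef_pos'])
X=cloud('side',d); P=s['eef_pos']
cv2.imwrite('pics/c6.png',cv2.resize(p[110:190,310:390],None,fx=7,fy=7,interpolation=cv2.INTER_CUBIC))
E
```

```text
[ 0.54331797 -0.30498068  0.14231693] [-2.30011266e-04  8.65541923e-01  5.00836425e-01 -4.40212425e-05] [-0.37145178  0.24781831  0.22096403]
[ 0.54379293 -0.30541387  0.14311496]
[ 0.54397175 -0.30576601  0.14352377]
```

View pics/c6.png

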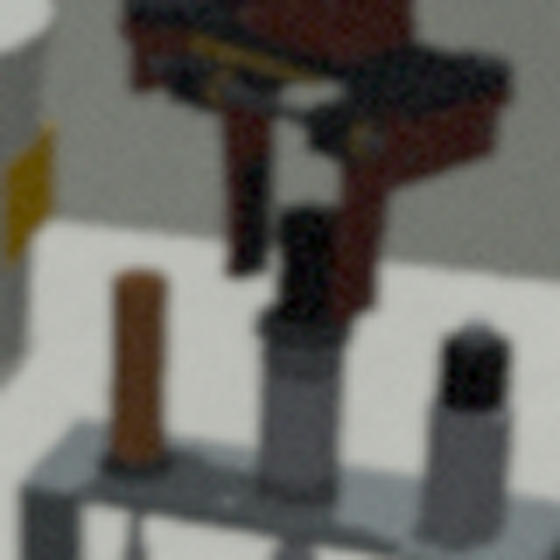

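The view shows the fingers straddling the handle at crop (310,260), with the tips just above the flange at (300,325). I'll trim the position, lower 9 mm and close.

Emit:
{"fn": "apply_moves", "kwargs": {
  "plan": [
    [[-0.003, 0, 0.005], [0, 0, 0], 0.65],
    [[-0.003, 0, 0.009], [0, 0, 0], 0.65],
    [[-0.003, 0, 0.009], [0, 0, 0], 0.65],
    [[-0.003, 0, 0.009], [0, 0, 0], 0.25],
    [[-0.003, 0, 0.009], [0, 0, 0], 0.2],
    [[-0.003, 0, 0.009], [0, 0, 0], 0.2],
    [[-0.003, 0, 0.009], [0, 0, 0], 0.2],
    [[-0.003, 0, 0.009], [0, 0, 0], 0.2]
  ],
  "newtons": 15
}}

```text
time_s: 10.28
eef_pos: [0.5418, -0.3085, 0.1333]
ee_rot: [0.0, 0.866, 0.5, 0.0]
ft_force: [-0.3, 0.4, 1.9]
opening: 0.0297
gripper_force: 15.0
```

```bash
python3 - <<'E'
from h import *
s=r.state(); print(s['eef_pos'],s['ee_rot'],s['ft_force'],s['torque'],s['opening'])
E
```

```text
[ 0.54181034 -0.3084946   0.13329159] [2.43758688e-04 8.65852215e-01 5.00299766e-01 1.62157533e-04] [-0.30290955  0.43698176  1.86287366] [-0.01604248 -0.03473129 -0.0170255 ] 0.02973472506186239
```

Emit:
{"fn": "apply_moves", "kwargs": {
  "plan": [
    [[0, 0, 0.002], [0, 0, 0], 0.2],
    [[0, 0, 0.003], [0, 0, 0], 0.2],
    [[0, 0, 0.003], [0, 0, 0], 0.2]
  ]
}}

```text
time_s: 10.53
eef_pos: [0.5423, -0.3088, 0.133]
ee_rot: [0.001, 0.866, 0.5, 0.001]
ft_force: [-4.1, 1.2, 16.1]
opening: 0.0299
gripper_force: 15.0
```

Emit:
{"fn": "apply_moves", "kwargs": {
  "plan": [
    [[0, 0, 0], [0, 0, 0], 0.2],
    [[0, 0, 0], [0, 0, 0], 0.2],
    [[0, 0, -0.015], [0, 0, 0], 0.2],
    [[0, 0, -0.04], [0, 0, 0], 0.2],
    [[0, 0, -0.07], [0, 0, 0], 0.2],
    [[0, 0, -0.11], [0, 0, 0], 0.2],
    [[0, 0, -0.15], [0, 0, 0], 0.2],
    [[0, 0, -0.18], [0, 0, 0], 0.2],
    [[0, 0, -0.18], [0, 0, 0], 0.2],
    [[0, 0, -0.18], [0, 0, 0], 0.2]
  ],
  "newtons": 50
}}

```text
time_s: 11.37
eef_pos: [0.5425, -0.3087, 0.3122]
ee_rot: [0.002, 0.866, 0.5, 0.001]
ft_force: [0.5, -0.7, -0.9]
opening: 0.0175
gripper_force: 0.0
```

```bash
python3 - <<'E'
from h import *
s=r.state(); P=s['eef_pos']; print(P,s['ee_rot'],s['ft_force'],s['torque'],s['opening'],s['joint_pos'].round(3))
for n in('side','top'):
    p,d=shot(n,n+'10'); X=cloud(n,d)
    for lo,hi in((-.025,0),(.005,.075),(.09,.125)):
        # along gun z measured from barrel bottom, barrel bottom at P.z+.038-.088
        b=P[2]+.038-.088
        k=(d>0)&(np.hypot(X[...,0]-P[0],X[...,1]-P[1])<.035)&(X[...,2]>b+lo)&(X[...,2]<b+hi); q=X[k]-P
        print(n,lo,k.sum(),(q.mean(0).round(4),q.min(0).round(4),q.max(0).round(4)) if k.any() else '')
    k=(d>0)&(np.hypot(X[...,0]-P[0],X[...,1]-P[1])<.03)&(X[...,2]>.08)
    print('lowest',np.sort(X[k][:,2])[:6].round(4), 'expected mouth',b-.06)
# nipple target
u=np.array([.14388,-.98959]); 
E
```

```text
[ 0.54245576 -0.30872515  0.31217994] [0.00168049 0.86587314 0.50025975 0.0010298 ] [ 0.47183682 -0.72302722 -0.94482259] [-0.06278325 -0.04341847  0.03489116] 0.0174763157502177 [ 0.639  0.352 -0.279  1.396  0.097  1.404 -0.163]
side -0.025 0 
side 0.005 0 
side 0.09 167 (array([-0.0042,  0.0039,  0.0576]), array([-0.0238, -0.0169,  0.0401]), array([0.017 , 0.0247, 0.0749]))
lowest [0.0803 0.0804 0.0804 0.0805 0.0806 0.0807] expected mouth 0.20217993986167965
top -0.025 0 
top 0.005 0 
top 0.09 101 (array([-0.0051,  0.0131,  0.0537]), array([-0.0177,  0.0002,  0.0404]), array([0.0206, 0.0188, 0.075 ]))
lowest [0.08   0.0801 0.0804 0.0804 0.0804 0.0804] expected mouth 0.20217993986167965
```

The gun slipped out during the lift. I'll look at where it is now.

```bash
python3 - <<'E'
from h import *
p,d=shot('side','side11'); X=cloud('side',d)
k=(d>0)&(np.hypot(X[...,0]-.5415,X[...,1]+.3085)<.06)&(X[...,2]>.1)&(X[...,2]<.31)
for z in np.arange(.1,.31,.01):
    q=X[k&(abs(X[...,2]-z)<.005)]
    if len(q): print(z.round(3),len(q),q.min(0).round(3)[:2],q.max(0).round(3)[:2])
cv2.imwrite('pics/c7.png',cv2.resize(p[90:190,300:400],None,fx=6,fy=6,interpolation=cv2.INTER_CUBIC))
E
```

```text
0.1 16 [ 0.513 -0.302] [ 0.548 -0.285]
0.11 34 [ 0.512 -0.316] [ 0.549 -0.281]
0.12 39 [ 0.512 -0.316] [ 0.549 -0.285]
0.13 37 [ 0.511 -0.31 ] [ 0.551 -0.284]
0.14 38 [ 0.513 -0.309] [ 0.551 -0.284]
0.15 35 [ 0.511 -0.305] [ 0.552 -0.283]
0.16 35 [ 0.51  -0.308] [ 0.547 -0.282]
0.17 60 [ 0.51  -0.321] [ 0.553 -0.278]
0.18 25 [ 0.518 -0.31 ] [ 0.545 -0.289]
0.19 26 [ 0.517 -0.306] [ 0.542 -0.289]
0.2 26 [ 0.518 -0.307] [ 0.543 -0.289]
0.21 28 [ 0.518 -0.306] [ 0.544 -0.289]
0.22 39 [ 0.518 -0.321] [ 0.546 -0.289]
```

View pics/c7.png

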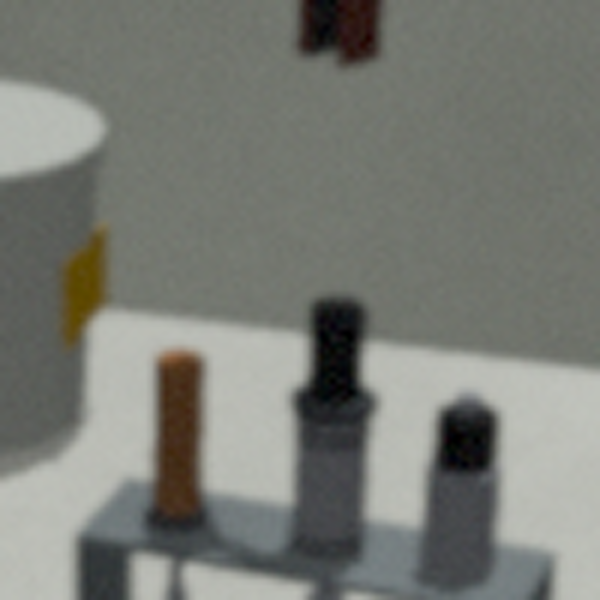

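The gun still stands upright in the rack, but it has shifted about 7–8 mm toward the oiler. Its handle is now at about (356,148). The 24 mm coupler probably caught under the 27 mm hole while off-centre. I'll regrasp it, re-centre it over the hole and lift slowly while watching the force.

Emit:
{"fn": "apply_moves", "kwargs": {
  "plan": [
    [[-0.006, -0.006, 0.03], [0, 0, 0], 0.65],
    [[-0.006, -0.006, 0.06], [0, 0, 0], 0.65],
    [[-0.006, -0.006, 0.09], [0, 0, 0], 0.65],
    [[-0.006, -0.006, 0.12], [0, 0, 0], 0.65],
    [[-0.006, -0.006, 0.15], [0, 0, 0], 0.65],
    [[-0.006, -0.006, 0.17], [0, 0, 0], 0.65],
    [[-0.006, -0.006, 0.176], [0, 0, 0], 0.65],
    [[-0.006, -0.006, 0.176], [0, 0, 0], 0.65],
    [[-0.006, -0.006, 0.176], [0, 0, 0], 0.65]
  ],
  "newtons": 10
}}

```text
time_s: 12.27
eef_pos: [0.5335, -0.3106, 0.1343]
ee_rot: [-0.0, 0.866, 0.5, -0.0]
ft_force: [0.3, -0.9, -0.7]
opening: 0.0569
gripper_force: 0.0
```

Emit:
{"fn": "apply_moves", "kwargs": {
  "plan": [
    [[0, 0, 0], [0, 0, 0], 0.2],
    [[0, 0, 0], [0, 0, 0], 0.2],
    [[0, 0, 0], [0, 0, 0], 0.2],
    [[0, 0, 0], [0, 0, 0], 0.2],
    [[0, 0, 0], [0, 0, 0], 0.2],
    [[0, 0, 0], [0, 0, 0], 0.2]
  ]
}}

```text
time_s: 12.77
eef_pos: [0.5332, -0.3106, 0.1348]
ee_rot: [0.0, 0.866, 0.5, -0.0]
ft_force: [-2.1, 1.3, 5.0]
opening: 0.0301
gripper_force: 10.0
```

```bash
python3 - <<'E'
from h import *
s=r.state(); P=s['eef_pos']; print(P,s['ft_force'],s['torque'],s['opening'])
X=[]
for i in range(3): p,d=shot('side','side12'); X.append(cloud('side',d))
X=np.median(X,0); Rm=q2R(s['ee_rot'])
k=(np.hypot(X[...,0]-P[0],X[...,1]-P[1])<.06)
for a,b in((.1,.16),(.176,.19),(.205,.218),(.225,.24)):
    q=X[k&(X[...,2]>a)&(X[...,2]<b)]; t=(q-P)@Rm; print(a,len(q),'world',np.percentile(q,[2,98],0)[:,:2].round(4).tolist(),'tool',np.percentile(t,[2,98],0)[:,:2].round(4).tolist())
E
```

```text
[ 0.53321433 -0.31057187  0.13483295] [-2.14784388  1.34801833  4.9763121 ] [0.37209843 0.55646364 0.04026627] 0.030100686111832406
0.1 235 world [[0.4764, -0.3076], [0.5502, -0.2857]] tool [[-0.016, -0.0559], [0.0232, 0.0098]]
0.176 68 world [[0.5054, -0.3137], [0.5554, -0.29]] tool [[-0.0111, -0.0276], [0.0184, 0.0204]]
0.205 65 world [[0.5038, -0.3137], [0.5564, -0.2877]] tool [[-0.0101, -0.0293], [0.017, 0.0214]]
0.225 67 world [[0.5013, -0.3257], [0.5578, -0.2874]] tool [[-0.0103, -0.0318], [0.0121, 0.0237]]
```

Emit:
{"fn": "apply_moves", "kwargs": {
  "plan": [
    [[0, 0, 0], [0, 0, 0], 0.2],
    [[0, 0, 0], [0, 0, 0], 0.2],
    [[0, 0, 0], [0, 0, 0], 0.2],
    [[0, 0, -0.003], [0, 0, 0], 0.2],
    [[0.003, 0.004, -0.004], [0, 0, 0], 0.2],
    [[0.005, 0.007, -0.004], [0, 0, 0], 0.2],
    [[0.005, 0.007, -0.004], [0, 0, 0], 0.2],
    [[0.005, 0.007, -0.004], [0, 0, 0], 0.2]
  ],
  "newtons": 55
}}

```text
time_s: 13.58
eef_pos: [0.542, -0.3094, 0.1375]
ee_rot: [-0.0, 0.866, 0.501, -0.0]
ft_force: [-0.6, 0.2, -5.2]
opening: 0.0295
gripper_force: 54.9
```

```bash
cat > st.py <<'E'
from h import *
s=r.state(); print(s['time_s'],s['eef_pos'].round(4),s['ee_rot'].round(4),'F',s['ft_force'].round(1),'T',s['torque'].round(2),'tool F',(q2R(s['ee_rot']).T@s['ft_force']).round(1),s['opening'].round(4),s['gripper_force'],s['joint_pos'].round(2))
E
python3 st.py
```

```text
Traceback (most recent call last):
  File "st.py", line 2, in <module>
    s=r.state(); print(s['time_s'],s['eef_pos'].round(4),s['ee_rot'].round(4),'F',s['ft_force'].round(1),'T',s['torque'].round(2),'tool F',(q2R(s['ee_rot']).T@s['ft_force']).round(1),s['opening'].round(4),s['gripper_force'],s['joint_pos'].round(2))
                                                                                                                                                                                       ^^^^^^^^^^^^^^^^^^
AttributeError: 'float' object has no attribute 'round'
```

The gun is held: its weight shows as -5.2 N with no side force. Lifting slowly.

Emit:
{"fn": "apply_moves", "kwargs": {
  "plan": [
    [[0, 0, -0.004], [0, 0, 0], 0.2],
    [[0, 0, -0.008], [0, 0, 0], 0.2],
    [[0, 0, -0.012], [0, 0, 0], 0.2],
    [[0, 0, -0.016], [0, 0, 0], 0.2]
  ]
}}

```text
time_s: 13.92
eef_pos: [0.542, -0.3099, 0.1548]
ee_rot: [0.0, 0.866, 0.5, 0.0]
ft_force: [-0.2, -0.1, -5.3]
opening: 0.0294
gripper_force: 54.9
```

Emit:
{"fn": "apply_moves", "kwargs": {
  "plan": [
    [[0, 0, -0.004], [0, 0, 0], 0.2],
    [[0, 0, -0.008], [0, 0, 0], 0.2],
    [[0, 0, -0.012], [0, 0, 0], 0.2]
  ]
}}

```text
time_s: 14.17
eef_pos: [0.5401, -0.3087, 0.1614]
ee_rot: [-0.003, 0.866, 0.5, -0.001]
ft_force: [10.0, -2.8, -57.7]
opening: 0.0295
gripper_force: 54.9
```

```bash
sed -i "s/s\['opening'\].round(4)/s['opening']/" st.py; python3 st.py
```

```text
14.1667 [ 0.5401 -0.3087  0.1614] [-0.0025  0.8658  0.5004 -0.0013] F [ 10.   -2.8 -57.7] T [-1.8  -3.49 -0.15] tool F [ 2.5 10.4 57.7] 0.02951306375854207 54.90096151828766 [ 0.64  0.45 -0.27  1.61  0.13  1.11 -0.19]
```

It caught on the hole rim at 57 N, with the contact on the -x/+y side. I'll back down, shift toward +x/-y and retry gently.

Emit:
{"fn": "apply_moves", "kwargs": {
  "plan": [
    [[0, 0, 0.008], [0, 0, 0], 0.2],
    [[0, 0, 0.012], [0, 0, 0], 0.2],
    [[-0.001, 0.002, 0.012], [0, 0, 0], 0.2],
    [[-0.001, 0.002, 0.012], [0, 0, 0], 0.2]
  ]
}}

```text
time_s: 14.5
eef_pos: [0.5436, -0.3123, 0.1548]
ee_rot: [0.001, 0.866, 0.5, 0.0]
ft_force: [0.0, -0.0, -4.9]
opening: 0.0291
gripper_force: 55.0
```

Emit:
{"fn": "apply_moves", "kwargs": {
  "plan": [
    [[0, 0, -0.002], [0, 0, 0], 0.2],
    [[0, 0, -0.004], [0, 0, 0], 0.2],
    [[0, 0, -0.006], [0, 0, 0], 0.2]
  ]
}}

```text
time_s: 14.75
eef_pos: [0.5433, -0.3117, 0.1606]
ee_rot: [0.0, 0.866, 0.5, 0.0]
ft_force: [3.2, -0.9, -21.2]
opening: 0.0292
gripper_force: 55.0
```

```bash
python3 st.py
```

```text
14.75 [ 0.5433 -0.3117  0.1606] [3.000e-04 8.659e-01 5.003e-01 2.000e-04] F [  3.2  -0.9 -21.2] T [-0.57 -1.   -0.03] tool F [ 0.8  3.2 21.2] 0.02924801592851755 54.95511710643768 [ 0.64  0.45 -0.27  1.61  0.13  1.1  -0.19]
```

Emit:
{"fn": "apply_moves", "kwargs": {
  "plan": [
    [[0, 0, 0.005], [0, 0, 0], 0.2],
    [[-0.001, 0.0015, 0.005], [0, 0, 0], 0.2],
    [[-0.001, 0.0015, 0.001], [0, 0, 0], 0.2],
    [[-0.001, 0.0015, -0.001], [0, 0, 0], 0.2]
  ]
}}

```text
time_s: 15.08
eef_pos: [0.5435, -0.3133, 0.1607]
ee_rot: [-0.0, 0.866, 0.5, -0.0]
ft_force: [3.3, -1.9, -23.9]
opening: 0.0295
gripper_force: 55.0
```

```bash
python3 st.py
```

```text
15.0833 [ 0.5435 -0.3133  0.1607] [-4.000e-04  8.659e-01  5.002e-01 -3.000e-04] F [  3.3  -1.9 -23.9] T [-0.7  -1.02 -0.02] tool F [-0.   3.8 23.9] 0.029536873839822408 54.952327609062195 [ 0.64  0.45 -0.27  1.6   0.13  1.11 -0.19]
```

Emit:
{"fn": "apply_moves", "kwargs": {
  "plan": [
    [[0, 0, 0.003], [0, 0, 0], 0.2],
    [[0, 0, 0.006], [0, 0, 0], 0.2],
    [[0, 0, 0.006], [0, 0, 0], 0.2]
  ]
}}

```text
time_s: 15.33
eef_pos: [0.5439, -0.3132, 0.1548]
ee_rot: [-0.0, 0.866, 0.5, -0.0]
ft_force: [-0.5, -0.1, -5.3]
opening: 0.0296
gripper_force: 55.0
```

```bash
cat > cyl.py <<'E'
from h import *
from scipy.optimize import least_squares
def cylfit(P,rad,c0,a0):
    # axis: point c0+(p0,p1 in plane), direction a0 + small
    a0=a0/np.linalg.norm(a0); e1=np.cross(a0,[1,0,0.3]); e1/=np.linalg.norm(e1); e2=np.cross(a0,e1)
    def ax(p): a=a0+p[2]*e1+p[3]*e2; return c0+p[0]*e1+p[1]*e2, a/np.linalg.norm(a)
    def f(p):
        c,a=ax(p); w=P-c; return np.linalg.norm(np.cross(w,a),axis=1)-rad
    s=least_squares(f,[0,0,0,0],loss='soft_l1',f_scale=.002); return *ax(s.x),np.sqrt(np.mean(s.fun**2))
def med(n,k=4):
    return np.median([cloud(n,viewer.camera(n)[1]) for _ in range(k)],0)
E
python3 - <<'E'
from cyl import *
s=r.state(); P=s['eef_pos']; print(P,s['ft_force'].round(1),s['torque'].round(2))
X=med('side',6); 
X0=np.median([np.load('pics/X_side.npy')],0)
def gun(X,c,b,lab):
    k=(np.hypot(X[...,0]-c[0],X[...,1]-c[1])<.026)&(X[...,2]>b+.004)&(X[...,2]<b+.075)
    q=X[k]; C,a,e=cylfit(q,.02,np.array([c[0],c[1],b+.04]),np.array([0,0,1.])); print(lab,len(q),C.round(4),a.round(3),e.round(4))
    return C,a
gun(X0,(.539,-.309),.082,'start')
gun(X,(P[0]-.0035,P[1]),P[2]+.038-.002-.088,'now')
k=(X[...,2]>.075)&(X[...,2]<.09)&(abs(X[...,0]-.54)<.15)&(abs(X[...,1]+.31)<.06); print('rack plate side',cv2.minAreaRect((X[k][:,:2]*1000).astype(np.float32)))
k=(X0[...,2]>.075)&(X0[...,2]<.09)&(abs(X0[...,0]-.54)<.15)&(abs(X0[...,1]+.31)<.06); print('rack plate side0',cv2.minAreaRect((X0[k][:,:2]*1000).astype(np.float32)))
E
```

```text
[ 0.54387527 -0.3131958   0.15480865] [-0.5 -0.1 -5.3] [-0.07 -0.01 -0.02]
start 255 [ 0.5395 -0.3106  0.122 ] [ 0.001 -0.002  1.   ] 0.0027
now 259 [ 0.5437 -0.3115  0.1428] [-0.006  0.003  1.   ] 0.0011
rack plate side ((539.3756103515625, -310.4575500488281), (85.5990982055664, 249.98500061035156), 85.99259185791016)
rack plate side0 ((539.7001953125, -308.4810791015625), (86.73963928222656, 251.9495086669922), 86.0498046875)
```

The cylinder fit shows the gun vertical. It needs to move (-4.2, +0.9) mm to be back over its original hole centre.

Emit:
{"fn": "apply_moves", "kwargs": {
  "plan": [
    [[-0.0013, -0.004, 0], [0, 0, 0], 0.2],
    [[-0.0013, -0.004, 0], [0, 0, 0], 0.2],
    [[-0.0013, -0.004, -0.003], [0, 0, 0], 0.2],
    [[-0.0013, -0.004, -0.006], [0, 0, 0], 0.2]
  ]
}}

```text
time_s: 15.97
eef_pos: [0.5397, -0.3124, 0.1614]
ee_rot: [-0.0, 0.866, 0.5, -0.0]
ft_force: [-0.4, 0.1, -5.3]
opening: 0.0295
gripper_force: 55.0
```

```bash
python3 st.py
```

```text
15.9667 [ 0.5397 -0.3124  0.1614] [-1.000e-04  8.659e-01  5.002e-01 -1.000e-04] F [-0.4  0.1 -5.3] T [-0.04 -0.03 -0.05] tool F [-0.1 -0.4  5.3] 0.02951633618772776 54.973121881484985 [ 0.64  0.44 -0.27  1.61  0.13  1.1  -0.19]
```

Emit:
{"fn": "apply_moves", "kwargs": {
  "plan": [
    [[0, 0, -0.006], [0, 0, 0], 0.2],
    [[0, 0, -0.012], [0, 0, 0], 0.2],
    [[0, 0, -0.018], [0, 0, 0], 0.2],
    [[0, 0, -0.024], [0, 0, 0], 0.2],
    [[0, 0, -0.03], [0, 0, 0], 0.2],
    [[0, 0, -0.036], [0, 0, 0], 0.2],
    [[0, 0, -0.042], [0, 0, 0], 0.2]
  ]
}}

```text
time_s: 16.55
eef_pos: [0.5399, -0.3124, 0.2039]
ee_rot: [0.0, 0.866, 0.5, 0.0]
ft_force: [0.4, 0.4, -5.8]
opening: 0.0293
gripper_force: 55.0
```

Emit:
{"fn": "apply_moves", "kwargs": {
  "plan": [
    [[0, 0, -0.015], [0, 0, 0], 0.2],
    [[0, 0, -0.035], [0, 0, 0], 0.2],
    [[0, 0, -0.06], [0, 0, 0], 0.2],
    [[0, 0, -0.085], [0, 0, 0], 0.2],
    [[0, 0, -0.1], [0, 0, 0], 0.2],
    [[0, 0, -0.1], [0, 0, 0], 0.2]
  ]
}}

```text
time_s: 17.05
eef_pos: [0.5415, -0.3129, 0.3076]
ee_rot: [0.003, 0.866, 0.5, 0.002]
ft_force: [0.3, -0.3, -4.5]
opening: 0.0294
gripper_force: 55.0
```

```bash
python3 st.py; python3 - <<'E'
from cyl import *
s=r.state(); P=s['eef_pos']
X=med('side',4); b=P[2]+.036-.088
k=(np.hypot(X[...,0]-P[0],X[...,1]-P[1]-.0017)<.026)&(X[...,2]>b+.004)&(X[...,2]<b+.075)
q=X[k]; C,a,e=cylfit(q,.02,np.array([P[0],P[1],b+.04]),np.array([0,0,1.])); print('gun',len(q),C.round(4),a.round(3),e.round(4), 'b',b)
k=(np.hypot(X[...,0]-P[0],X[...,1]-P[1])<.03)
for z in np.arange(b-.07,b+.1,.004):
    w=X[k&(abs(X[...,2]-z)<.002)]
    print((z-b).round(3),len(w),(np.ptp(w[:,0])).round(3) if len(w) else '',end='; ')
E
```

```text
17.05 [ 0.5415 -0.3129  0.3076] [0.0028 0.8659 0.5003 0.0018] F [ 0.3 -0.3 -4.5] T [-0.03 -0.12  0.  ] tool F [-0.1  0.4  4.6] 0.02939354297815276 54.973012804985046 [ 0.64  0.35 -0.28  1.4   0.1   1.39 -0.16]
gun 302 [ 0.5398 -0.3104  0.2956] [-0.005  0.004  1.   ] 0.0014 b 0.2555910108325514
-0.07 0 ; -0.066 1 0.0; -0.062 7 0.018; -0.058 8 0.022; -0.054 11 0.017; -0.05 7 0.018; -0.046 7 0.014; -0.042 10 0.017; -0.038 11 0.02; -0.034 11 0.015; -0.03 3 0.006; -0.026 3 0.006; -0.022 4 0.007; -0.018 3 0.008; -0.014 5 0.008; -0.01 0 ; -0.006 2 0.004; -0.002 11 0.027; 0.002 16 0.034; 0.006 15 0.034; 0.01 19 0.034; 0.014 17 0.034; 0.018 15 0.035; 0.022 17 0.035; 0.026 19 0.035; 0.03 16 0.035; 0.034 16 0.036; 0.038 17 0.036; 0.042 20 0.036; 0.046 14 0.035; 0.05 18 0.037; 0.054 17 0.037; 0.058 17 0.037; 0.062 18 0.038; 0.066 17 0.034; 0.07 17 0.038; 0.074 16 0.033; 0.078 19 0.039; 0.082 33 0.044; 0.086 22 0.045; 0.09 17 0.049; 0.094 24 0.051; 0.098 24 0.05;
```

The gun is clear of the rack and straight in the grip: barrel base 53 mm beyond the reported TCP, coupler point 103 mm. Next I'll carry it over, then tilt it in free air.

```bash
cat >> h.py <<'E'
U=np.array([.14388,-.98959,0]); N=-U*.5+np.array([0,0,np.sqrt(.75)]); NIP=np.array([.5443,.1546,.094])
def tilt(yaw):
    k=np.cross([0,0,-1.],-N); k/=np.linalg.norm(k); return R.from_rotvec(k*np.pi/6).as_matrix()@down(yaw)
E
python3 - <<'E'
from h import *
print(rel([.535,.2,.305],down(15)))
A=down(15); P0=np.array([.535,.2,.305])
print('tilt',R.from_matrix(A.T@tilt(15)).as_rotvec().round(4), 'check',tilt(15)[:,2],-N)
print('shift to pre',(A.T@(NIP+.163*N-P0)).round(4), NIP+.163*N)
E
```

```text
(array([ 0.4416, -0.2593, -0.003 ]), array([-0.0025, -0.0008, -0.7848]))
tilt [ 0.0613 -0.52    0.    ] check [ 0.07194037 -0.49479752 -0.8660254 ] [ 0.07194   -0.494795  -0.8660254]
shift to pre [0.0347 0.0068 0.0698] [0.53257378 0.23525158 0.23516214]
```

Emit:
{"fn": "apply_moves", "kwargs": {
  "plan": [
    [[0.04, -0.023, 0], [0, 0, -0.07], 0.2],
    [[0.077, -0.045, 0], [0, 0, -0.14], 0.2],
    [[0.112, -0.066, 0], [0, 0, -0.2], 0.2],
    [[0.147, -0.087, 0], [0, 0, -0.27], 0.2],
    [[0.182, -0.108, 0], [0, 0, -0.34], 0.2],
    [[0.217, -0.129, 0], [0, 0, -0.41], 0.2],
    [[0.252, -0.15, 0], [0, 0, -0.48], 0.2],
    [[0.287, -0.171, 0], [0, 0, -0.55], 0.2],
    [[0.322, -0.192, 0], [0, 0, -0.62], 0.2],
    [[0.357, -0.213, 0], [0, 0, -0.68], 0.2],
    [[0.392, -0.234, 0], [0, 0, -0.74], 0.2],
    [[0.42, -0.25, 0], [0, 0, -0.785], 0.2]
  ]
}}

```text
time_s: 18.25
eef_pos: [0.5314, 0.1797, 0.3019]
ee_rot: [-0.001, 0.607, 0.795, -0.0]
ft_force: [0.2, 0.4, -5.6]
opening: 0.0294
gripper_force: 55.0
```

```bash
python3 st.py; python3 - <<'E'
from h import *
print(rel(NIP+.163*N,tilt(15)))
E
```

```text
18.25 [0.5314 0.1797 0.3019] [-1.000e-03  6.065e-01  7.951e-01 -4.000e-04] F [ 0.2  0.4 -5.6] T [-0.07 -0.19  0.08] tool F [0.3 0.3 5.6] 0.02936731696005751 54.97248351573944 [ 0.1   0.29 -0.65  1.54  0.18  1.37 -0.3 ]
(array([0.0532, 0.0159, 0.0668]), array([ 0.0611, -0.5209,  0.006 ]))
```

Emit:
{"fn": "apply_moves", "kwargs": {
  "plan": [
    [[0.01, 0.003, 0], [0.008, -0.065, 0], 0.2],
    [[0.02, 0.006, 0.01], [0.015, -0.13, 0], 0.2],
    [[0.03, 0.009, 0.02], [0.023, -0.195, 0], 0.2],
    [[0.035, 0.011, 0.03], [0.03, -0.26, 0], 0.2],
    [[0.04, 0.013, 0.04], [0.038, -0.325, 0.001], 0.2],
    [[0.045, 0.014, 0.05], [0.046, -0.39, 0.002], 0.2],
    [[0.05, 0.015, 0.06], [0.053, -0.455, 0.004], 0.2],
    [[0.053, 0.016, 0.067], [0.061, -0.521, 0.006], 0.2],
    [[0.053, 0.016, 0.067], [0.061, -0.521, 0.006], 0.2],
    [[0.053, 0.016, 0.067], [0.061, -0.521, 0.006], 0.2]
  ]
}}

```text
time_s: 19.08
eef_pos: [0.5336, 0.233, 0.2336]
ee_rot: [0.185, 0.589, 0.766, -0.182]
ft_force: [0.6, 0.4, -4.6]
opening: 0.0292
gripper_force: 55.0
```

```bash
python3 st.py; cat > gunpose.py <<'E'
from cyl import *
s=r.state(); P=s['eef_pos']; Rm=q2R(s['ee_rot']); tz=Rm[:,2]
print('toolz',tz.round(4),'want',(-N).round(4))
O=P+.053*tz
for n in('side','top'):
    X=med(n,5); b=np.array([0,.0015,0]); t=(X-O-b)@Rm
    k=(np.hypot(t[...,0],t[...,1])<.028)&(t[...,2]<-.004)&(t[...,2]>-.075)
    q=X[k]; C,a,e=cylfit(q,.02,O-.04*tz,-tz); print(n,len(q),'axis',a.round(3),e.round(4))
    d=C-O; d=d-a*(d@a); print('  offset of gun axis from tool axis at origin, tool',(Rm.T@(C+a*((O-C)@a)-O)).round(4))
    k=(np.hypot(t[...,0],t[...,1])<.03)&(t[...,2]>-.1)&(t[...,2]<.075)
    h=t[k][:,2]; w=[(z.round(3),np.ptp(t[k][abs(h-z)<.0025][:,0]).round(3) if (abs(h-z)<.0025).sum()>1 else 0) for z in np.arange(-.1,.08,.005)]; print('  profile',' '.join('%g:%g'%x for x in w))
    np.save('pics/G_%s.npy'%n,X)
    # nipple
    k=(np.linalg.norm(X-NIP-b,axis=2)<.012); q=X[k]
    if len(q)>8:
        f=lambda c:np.linalg.norm(q-c,axis=1)-.005
        so=least_squares(f,NIP+b,loss='soft_l1',f_scale=.001); print('  nip sphere',len(q),so.x.round(4),q.mean(0).round(4))
E
python3 gunpose.py
```

```text
19.0833 [0.5336 0.233  0.2336] [ 0.1846  0.5886  0.7658 -0.1816] F [ 0.6  0.4 -4.6] T [ 1.09  0.   -0.  ] tool F [2.4 1.  3.8] 0.02924237171077915 54.97393190860748 [-0.4   0.55 -0.57  1.47  0.63  1.63 -0.8 ]
toolz [ 0.0689 -0.4955 -0.8659] want [ 0.0719 -0.4948 -0.866 ]
side 270 axis [-0.074  0.496  0.865] 0.0006
  offset of gun axis from tool axis at origin, tool [ 0.0005 -0.0005  0.    ]
  profile -0.1:0.007 -0.095:0.012 -0.09:0.017 -0.085:0.021 -0.08:0.015 -0.075:0.007 -0.07:0.013 -0.065:0.019 -0.06:0.016 -0.055:0.014 -0.05:0.014 -0.045:0.02 -0.04:0.021 -0.035:0.019 -0.03:0.014 -0.025:0.023 -0.02:0.02 -0.015:0.017 -0.01:0.015 -0.005:0.021 0:0.008 0.005:0 0.01:0 0.015:0 0.02:0 0.025:0.003 0.03:0.012 0.035:0.015 0.04:0.008 0.045:0.004 0.05:0.009 0.055:0.012 0.06:0.011 0.065:0 0.07:0 0.075:0
  nip sphere 17 [0.5419 0.1548 0.0922] [0.5414 0.1565 0.0923]
top 567 axis [-0.075  0.497  0.865] 0.0005
  offset of gun axis from tool axis at origin, tool [-0.0016  0.0023 -0.    ]
  profile -0.1:0.021 -0.095:0.021 -0.09:0.03 -0.085:0.034 -0.08:0.026 -0.075:0.02 -0.07:0.027 -0.065:0.024 -0.06:0.023 -0.055:0.022 -0.05:0.019 -0.045:0.027 -0.04:0.025 -0.035:0.023 -0.03:0.02 -0.025:0.026 -0.02:0.024 -0.015:0.024 -0.01:0.021 -0.005:0.029 0:0.025 0.005:0 0.01:0 0.015:0 0.02:0.005 0.025:0.011 0.03:0.021 0.035:0.014 0.04:0.012 0.045:0.012 0.05:0.01 0.055:0.019 0.06:0.007 0.065:0 0.07:0 0.075:0
  nip sphere 29 [0.545  0.1531 0.0937] [0.5445 0.1522 0.095 ]
```

The gun axis matches the nipple axis, so the tip offset is purely along the tool. Next I'll compare the nipple with the gun's axis within each camera, using pixel-level fits.

```bash
cat > offs.py <<'E'
from cyl import *
s=r.state(); P=s['eef_pos']; Rm=q2R(s['ee_rot']); tz=Rm[:,2]; O=P+.053*tz
for n in('side','top'):
    X=med(n,8); t=(X-O)@Rm
    k=(np.hypot(t[...,0],t[...,1])<.028)&(t[...,2]<-.004)&(t[...,2]>-.075)
    C,a,e=cylfit(X[k],.02,O-.04*tz,-tz)
    # nipple: collect points within 9mm of guess and above z .089, sphere fit with known radius & z
    for z0 in (.094,None):
        c=np.array(NIP)
        for it in range(4):
            q=X[(np.linalg.norm(X-c,axis=2)<.009)&(X[...,2]>.0895)]
            f=(lambda p:np.linalg.norm(q-[p[0],p[1],z0],axis=1)-.005) if z0 else (lambda p:np.linalg.norm(q-p,axis=1)-.005)
            so=least_squares(f,c[:2] if z0 else c,loss='soft_l1',f_scale=.001).x; c=np.array([*so,z0]) if z0 else so
        w=c-C; w=w-a*(w@a); print(n,'nip',len(q),c.round(4),'minus gun axis (tool x,y)',(Rm.T@w)[:2].round(4),'world',w.round(4),'along from P',((c-P)@tz).round(4))
E
python3 offs.py
```

```text
side nip 12 [0.543  0.1551 0.094 ] minus gun axis (tool x,y) [ 0.0016 -0.0012] world [-0.0015  0.0011 -0.0008] along from P 0.1618
side nip 12 [0.543  0.1551 0.0937] minus gun axis (tool x,y) [ 0.0018 -0.0012] world [-0.0016  0.0012 -0.0008] along from P 0.162
top nip 23 [0.5453 0.1539 0.094 ] minus gun axis (tool x,y) [ 0.001  -0.0017] world [-0.0019  0.0004 -0.0004] along from P 0.1625
top nip 23 [0.5453 0.1539 0.0942] minus gun axis (tool x,y) [ 0.0009 -0.0017] world [-0.0019  0.0003 -0.0003] along from P 0.1623
```

Both cameras agree on an offset of (+1.3, -1.5) mm in tool x and y. I'll correct that and advance until short of the jaws.

Emit:
{"fn": "apply_moves", "kwargs": {
  "plan": [
    [[0.0013, -0.0015, 0.01], [0, 0, 0], 0.2],
    [[0.0013, -0.0015, 0.02], [0, 0, 0], 0.2],
    [[0.0013, -0.0015, 0.03], [0, 0, 0], 0.2],
    [[0.0013, -0.0015, 0.035], [0, 0, 0], 0.2],
    [[0.0013, -0.0015, 0.035], [0, 0, 0], 0.2],
    [[0.0013, -0.0015, 0.035], [0, 0, 0], 0.2]
  ],
  "newtons": 60
}}

```text
time_s: 20.88
eef_pos: [0.5355, 0.2145, 0.2049]
ee_rot: [0.186, 0.59, 0.764, -0.181]
ft_force: [-0.1, 0.0, -4.3]
opening: 0.0295
gripper_force: 60.0
```

```bash
python3 st.py; python3 offs.py
```

```text
20.8833 [0.5355 0.2145 0.2049] [ 0.1859  0.5903  0.7643 -0.1811] F [-0.1  0.  -4.3] T [ 1.19  0.07 -0.03] tool F [2.2 0.2 3.7] 0.02949971165408041 59.973347783088684 [-0.38  0.55 -0.56  1.53  0.64  1.56 -0.82]
side nip 1 [0.537  0.1559 0.094 ] minus gun axis (tool x,y) [ 0.0024 -0.0052] world [-0.0057  0.0008 -0.0009] along from P 0.1252
side nip 1 [0.5432 0.1548 0.093 ] minus gun axis (tool x,y) [0.0006 0.0005] world [ 0.0004  0.0006 -0.0003] along from P 0.127
top nip 10 [0.545  0.1537 0.094 ] minus gun axis (tool x,y) [-0.0003 -0.0005] world [-0.0004 -0.0004  0.0002] along from P 0.1268
top nip 10 [0.5451 0.153  0.093 ] minus gun axis (tool x,y) [-0.0004 -0.0006] world [-0.0004 -0.0005  0.0002] along from P 0.1281
```

Emit:
{"fn": "apply_moves", "kwargs": {
  "plan": [
    [[0, 0, 0.005], [0, 0, 0], 0.2],
    [[0, 0, 0.01], [0, 0, 0], 0.2],
    [[0, 0, 0.014], [0, 0, 0], 0.2],
    [[0, 0, 0.016], [0, 0, 0], 0.2],
    [[0, 0, 0.016], [0, 0, 0], 0.2]
  ]
}}

```text
time_s: 22.1
eef_pos: [0.5366, 0.207, 0.1912]
ee_rot: [0.186, 0.59, 0.764, -0.181]
ft_force: [0.2, 1.8, -3.8]
opening: 0.0295
gripper_force: 60.0
```

```bash
python3 st.py
```

```text
22.1 [0.5366 0.207  0.1912] [ 0.1859  0.5902  0.7645 -0.1807] F [ 0.2  1.8 -3.8] T [ 1.27  0.09 -0.03] tool F [3.3 0.8 2.4] 0.029468611204823705 59.974878430366516 [-0.37  0.56 -0.56  1.56  0.65  1.53 -0.82]
```

Emit:
{"fn": "apply_moves", "kwargs": {
  "plan": [
    [[0, 0, 0.001], [0, 0, 0], 0.2],
    [[0, 0, 0.003], [0, 0, 0], 0.2],
    [[0, 0, 0.005], [0, 0, 0], 0.2],
    [[0, 0, 0.005], [0, 0, 0], 0.2]
  ]
}}

```text
time_s: 22.43
eef_pos: [0.537, 0.2038, 0.1863]
ee_rot: [0.186, 0.59, 0.764, -0.181]
ft_force: [1.2, -1.2, -9.3]
opening: 0.0296
gripper_force: 60.0
```

```bash
python3 st.py
```

```text
22.4333 [0.537  0.2038 0.1863] [ 0.186   0.5902  0.7643 -0.1812] F [ 1.2 -1.2 -9.3] T [ 1.57 -0.18  0.19] tool F [3.4 1.5 8.7] 0.029618160864414385 59.966819286346436 [-0.36  0.56 -0.56  1.57  0.65  1.52 -0.83]
```

The tool force changed to a pull of about +5 N, so the coupler has snapped on and is drawing home. Pushing on now.

Emit:
{"fn": "apply_moves", "kwargs": {
  "plan": [
    [[0, 0, 0.002], [0, 0, 0], 0.2],
    [[0, 0, 0.004], [0, 0, 0], 0.2],
    [[0, 0, 0.006], [0, 0, 0], 0.2],
    [[0, 0, 0.008], [0, 0, 0], 0.2],
    [[0, 0, 0.01], [0, 0, 0], 0.2],
    [[0, 0, 0.01], [0, 0, 0], 0.2]
  ]
}}

```text
time_s: 22.93
eef_pos: [0.5376, 0.2005, 0.1796]
ee_rot: [0.186, 0.59, 0.765, -0.18]
ft_force: [-2.5, 4.4, 7.3]
opening: 0.0293
gripper_force: 60.0
```

```bash
python3 st.py
```

```text
22.9333 [0.5376 0.2005 0.1796] [ 0.1862  0.5901  0.7647 -0.1799] F [-2.5  4.4  7.3] T [ 0.53  0.64 -0.39] tool F [ 0.7 -1.7 -8.7] 0.029258357204004794 59.99001145362854 [-0.36  0.56 -0.56  1.58  0.66  1.51 -0.83]
```

Emit:
{"fn": "apply_moves", "kwargs": {
  "plan": [
    [[0, 0, 0.002], [0, 0, 0], 0.2],
    [[0, 0, 0.004], [0, 0, 0], 0.2],
    [[0, 0, 0.005], [0, 0, 0], 0.2],
    [[0, 0, 0.005], [0, 0, 0], 0.2]
  ]
}}

```text
time_s: 23.27
eef_pos: [0.5379, 0.1985, 0.1758]
ee_rot: [0.186, 0.59, 0.765, -0.18]
ft_force: [-3.0, 5.0, 9.5]
opening: 0.0293
gripper_force: 60.0
```

```bash
python3 st.py
```

```text
23.2667 [0.5379 0.1985 0.1758] [ 0.1862  0.5901  0.7647 -0.1797] F [-3.   5.   9.5] T [ 0.3   0.83 -0.49] tool F [  0.2  -2.2 -10.9] 0.029260749069221596 59.993936419487 [-0.36  0.56 -0.55  1.59  0.66  1.5  -0.83]
```

Emit:
{"fn": "apply_moves", "kwargs": {
  "plan": [
    [[0, 0, 0.001], [0, 0, 0], 0.2],
    [[0, 0, 0.002], [0, 0, 0], 0.2],
    [[0, 0, 0.003], [0, 0, 0], 0.2],
    [[0, 0, 0.004], [0, 0, 0], 0.2],
    [[0, 0, 0.004], [0, 0, 0], 0.2]
  ]
}}

```text
time_s: 23.68
eef_pos: [0.5381, 0.1977, 0.1737]
ee_rot: [0.186, 0.59, 0.765, -0.179]
ft_force: [-5.8, 8.2, 17.2]
opening: 0.0295
gripper_force: 60.0
```

```bash
python3 st.py
```

```text
23.6833 [0.5381 0.1977 0.1737] [ 0.1865  0.59    0.7649 -0.1788] F [-5.8  8.2 17.2] T [-0.23  1.28 -0.79] tool F [ -0.3  -4.6 -19.4] 0.02947536326873145 60.00606894493103 [-0.35  0.56 -0.56  1.59  0.66  1.49 -0.83]
```

Emit:
{"fn": "apply_moves", "kwargs": {
  "plan": [
    [[0, -0.0005, 0.0005], [0, 0, 0], 0.2],
    [[0, -0.0005, 0.001], [0, 0, 0], 0.2],
    [[0, -0.0005, 0.001], [0, 0, 0], 0.2],
    [[0, -0.0005, 0.001], [0, 0, 0], 0.2],
    [[0, -0.0005, 0.001], [0, 0, 0], 0.2],
    [[0, -0.0005, 0.001], [0, 0, 0], 0.2],
    [[0, -0.0005, 0.001], [0, 0, 0], 0.2],
    [[0, -0.0005, 0.001], [0, 0, 0], 0.2]
  ]
}}

```text
time_s: 24.35
eef_pos: [0.538, 0.1976, 0.1736]
ee_rot: [0.187, 0.59, 0.765, -0.178]
ft_force: [-6.2, 9.4, 20.4]
opening: 0.0295
gripper_force: 60.0
```

```bash
python3 st.py; python3 - <<'E'
from cyl import *
s=r.state(); P=s['eef_pos']; Rm=q2R(s['ee_rot']); tz=Rm[:,2]
print('P to nipple along axis',((NIP-P)@tz).round(4),'lateral',(Rm.T@(NIP-P))[:2].round(4))
p,d=shot('side','side20'); 
O=P+.053*tz; X=med('side',4); t=(X-O)@Rm
for z in np.arange(-.012,.06,.003):
    w=t[(np.hypot(t[...,0],t[...,1])<.03)&(abs(t[...,2]-z)<.0015)]; print(z.round(3),len(w),np.ptp(w[:,0]).round(3) if len(w) else '',np.ptp(w[:,1]).round(3) if len(w) else '',end='; ')
k=(d>0)&(np.hypot(t[...,0],t[...,1])<.028)&(t[...,2]<-.004)&(t[...,2]>-.075); C,a,e=cylfit(X[k],.02,O-.04*tz,-tz); print('\naxis',a.round(3),e)
# carriage: screws region shift by template match
a0=cv2.imread('pics/side0.png')[250:264,296:326]
for im in (cv2.imread('pics/side0.png'),p):
    g=im[268:285,286:318]; 
a0=cv2.cvtColor(cv2.imread('pics/side0.png'),6); b0=cv2.cvtColor(p,6)
for (y0,y1,x0,x1) in((228,262,318,335),(262,285,292,305)):
    m=cv2.matchTemplate(b0[y0-5:y1+5,x0-5:x1+5],a0[y0:y1,x0:x1],cv2.TM_CCOEFF_NORMED); print(cv2.minMaxLoc(m)[1::2])
cv2.imwrite('pics/c8.png',cv2.resize(p[150:300,250:400],None,fx=4,fy=4,interpolation=cv2.INTER_CUBIC))
E
```

```text
24.35 [0.538  0.1976 0.1736] [ 0.1867  0.59    0.765  -0.1781] F [-6.2  9.4 20.4] T [-0.41  1.21 -0.78] tool F [ -0.8  -4.8 -22.7] 0.029459827032589366 60.00730633735657 [-0.35  0.56 -0.56  1.59  0.66  1.49 -0.84]
P to nipple along axis 0.0907 lateral [ 0.002 -0.   ]
-0.012 17 0.027 0.038; -0.009 5 0.016 0.028; -0.006 16 0.014 0.038; -0.003 3 0.003 0.005; -0.0 4 0.013 0.029; 0.003 0  ; 0.006 0  ; 0.009 0  ; 0.012 0  ; 0.015 0  ; 0.018 2 0.0 0.007; 0.021 3 0.003 0.005; 0.024 8 0.009 0.019; 0.027 4 0.002 0.007; 0.03 5 0.009 0.019; 0.033 5 0.008 0.017; 0.036 2 0.001 0.008; 0.039 4 0.007 0.017; 0.042 7 0.012 0.022; 0.045 11 0.012 0.02; 0.048 1 0.0 0.0; 0.051 0  ; 0.054 0  ; 0.057 6 0.009 0.02; 
axis [-0.079  0.498  0.863] 0.0004758613162822665
(0.8481031060218811, (5, 5))
(0.8350401520729065, (5, 5))
```

View pics/c8.png

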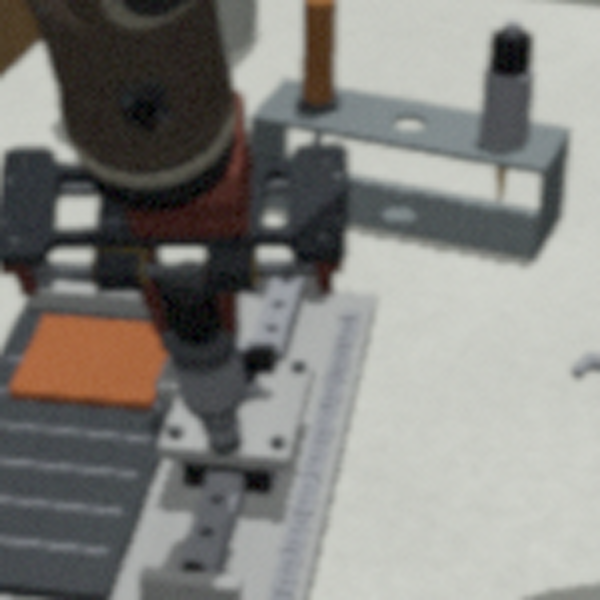

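The last view shows the gun seated on the nipple near crop (225,435). The coupler now runs from 22 to 48 mm below the barrel, so the nose has gone in about 12 mm. The carriage shows no shift, the bystanders are upright and the push is steady.

```bash
python3 -c "
from cell import order
print(order.close_job())"
```

```text
the job is handed in; nothing more can be done
None
```

I turned the wing knob clockwise to its stop, snapped the grease gun onto the nipple and pushed its nose home, and handed the job in with the gun still held pressed there; the first lift from the rack slipped and caught on the hole rim (wrist force up to 58 N, limit 120 N), and the judge's result isn't known.

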